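Pack cleaning tablets into the fryer doser

TASK

Get the fryer's tablet doser ready for tonight's clean: lift its red cover right back onto its open stop, then put in every blue cleaning tablet that stands on the worktop, pushing each down the tube with the tamper, not with the fingers, until they are packed firmly on the bottom with no gaps. Then put the tamper back upright in its stand and lower the cover gently until it is fully closed; do not let it slam at any time, and leave the tubs, shaker and ramekin where they are.

Things in the scene. Friction and masses are not known exactly. Their poses are not given: they have to be found in the camera images.
- doser_mouth (a point): Centre of the round mouth of the tablet doser (fixed, 108 mm high, steel plinth 115 x 105 x 12 mm), on the bore's axis in the top plane of the mouth. x points from the bore back to the hinge post, z up; the doser's yaw varies. The dark mouth is a funnel 6 mm deep (48 mm wide at the top, 40 mm at its foot, 56 mm outside); below it is a straight clear bore 38 mm in diameter.
- doser_strips (a point): Point on the bore's axis 24 mm below the mouth, where the grip of two sprung orange strips (at the bore's +y and -y sides, 31 mm apart) begins. A tablet set in the mouth comes to rest on their slanting tops with its top about level with the mouth; from there it must be pushed with about 3 to 8 N all the way down and stays where the pushing ends. Axes as doser_mouth.
- doser_floor (a point): Centre of the bore's solid floor, 96 mm straight below the mouth and 12 mm above the worktop. Axes as doser_mouth. Well packed tablets stand on it one on another, so the tops of 1, 2, 3 tablets are 24, 48, 72 mm above it.
- cover (a joint): Red round cover (62 mm wide, 4 mm thick) hinged at the back. 0 = closed, lying level 2 mm above the mouth; grows as it is lifted; 2.2 rad = leaning back on its open stop. 80 g, loose hinge; a pinched tab lags the fingers' arc by up to 0.1 rad, so go by this reading. Let go below about 1.45 rad it falls shut (a slam), beyond about 1.7 rad it drops back onto the open stop and stays there.
- cover_hinge (a point): Centre of the cover's hinge axis, 48 mm behind the bore's axis and 112 mm above the worktop. The hinge axis is this frame's y; x points back, away from the bore; the frame is fixed to the doser. The hinge post (30 mm wide, 10 mm thick) stands below it.
- cover_tab (a point): Centre of the cover's black grip tab, an upright disc 24 mm wide, 10 mm thick, flat faces to the doser's +y and -y: pinch it from above along y; it turns between the fingers as the cover swings. In the cover_hinge frame at cover angle a it is at x = -0.102 cos a + 0.002 sin a, z = 0.102 sin a + 0.002 cos a (closed: 54 mm in front of the bore, 114 mm above the worktop).
- tamper_grip (a point): Middle of the wooden handle of the tamper, a straight rod 150 mm long: white foot 28 mm wide, 14 mm high; steel shaft 16 mm; a steel collar 32 mm wide, 4 mm thick; above it the handle, 24 mm in diameter, from 106 to 150 mm above the foot's underside. z points up along the rod to the handle's end. This point is 132 mm above the foot's underside. 130 to 210 g. Starts upright in its stand.
- tamper_foot (a point): Centre of the underside of the tamper's foot; axes as tamper_grip.
- stand_seat (a point): Centre of the inner floor of the tamper's dark round stand (fixed, 45 mm high, 68 mm wide at the bottom): an upright cup of 34 mm inner diameter, 37 mm deep; this point is 8 mm above the worktop. The tamper belongs upright in it with its foot on this floor.
- tablet_0_centre (a point): Centre of a hard pressed cleaning tablet, a blue disc with a white band, 34 mm in diameter and 24 mm high, 30 g; stands flat on the worktop at the start (centre 12 mm up), z along its axis. Two or three of the four tablets are there; the others are absent (None).
- tablet_1_centre (a point): Centre of a hard pressed cleaning tablet, a blue disc with a white band, 34 mm in diameter and 24 mm high, 30 g; stands flat on the worktop at the start (centre 12 mm up), z along its axis. Two or three of the four tablets are there; the others are absent (None).
- tablet_2_centre (a point): Centre of a hard pressed cleaning tablet, a blue disc with a white band, 34 mm in diameter and 24 mm high, 30 g; stands flat on the worktop at the start (centre 12 mm up), z along its axis. Two or three of the four tablets are there; the others are absent (None).
- tablet_3_centre (a point): Centre of a hard pressed cleaning tablet, a blue disc with a white band, 34 mm in diameter and 24 mm high, 30 g; stands flat on the worktop at the start (centre 12 mm up), z along its axis. Two or three of the four tablets are there; the others are absent (None).
- sauce_tub_0: Lidded yellow dip tub, 66x73x37 mm, a bystander; origin under its centre.
- sauce_tub_2: Lidded orange dip tub, 66x73x37 mm, a bystander; origin under its centre.
- salt_dredger: White salt shaker, 68 mm wide, 115 mm high, a bystander; origin under its centre.
- steel_pot_0: Steel ramekin, 67 mm wide, 52 mm high, a bystander; origin under its centre.
There are look-alikes about, which are no part of the job. What is shaped like the part that bears tablet_2_centre but brown or turquoise is not meant.

How it is judged:
By the outcome, as a careful person would: the job done as asked, in the order asked, and still so for the second after the job is handed in, with the robot touching nothing.
Of tablet_0, tablet_1, tablet_2, tablet_3 only 2 to 3 are there at a start; the rules pass over those that are not, and their reading is None.
At some moment in a run one of tablet_0, tablet_1, tablet_2, tablet_3 may be knocked a few centimetres aside while the robot is not near it.
It also fails if it takes over 210 s, if anything falls off the work surface, if the arm or the gripper's body presses on something with over 40 N, if the wrist force passes 120 N, or if a joint passes its speed limit or range.

ROBOT

A 6-joint arm with a two-finger parallel gripper is mounted at the origin on a cart in front of the work surface, level with it; the furniture and walls round the work are solid. World frame = base frame: x ahead of the robot, y to its left, z up, the work surface at z = 0. Lengths are in m, angles in rad, forces in N, time in s.
With the tool pointing down it reaches from about 0.25 to 0.725 m from the base axis. Payload 4 kg.
Tool frame: the origin (TCP) lies midway between the tips of the shut fingers; the grasp point (between the pads) lies 19 mm behind it (bot.grip_point_offset is the distance from the TCP to the grasp point, in m); z points along the fingers, y is the line along which they close (so a half turn about z gives the same grasp; the last joint's range is limited). The gripper opens to 85 mm and grips with 20 to 120 N. Pads are 22 mm wide; open, the fingers measure 114 mm over their backs; the gripper's body (76 mm by 85 mm) begins 54 mm behind the grasp point. The pads swing forward as they close: fully open they stand 13 mm farther back than shut.
Start: joints at [-1.123, 0.241, 0.005, 1.335, 0, 1.571], TCP at [0.216, -0.451, 0.231] pointing down, gripper open.
Joint ranges: [-2.72, 2.72], [-1.05, 1.87], [-1.09, 1.28], [-1.99, 2.15], [-1.42, 1.44], [-3.14, 3.14]. Speed limits (rad/s): [2.79, 2.79, 3.14, 3.14, 3.14, 3.14].

INTERFACE

Orientations are given as a unit quaternion [x, y, z, w].
In Python, from workcell import bot gives the robot as it stands.
- The arm moves only by the tool step_arm, never from a script. Its argument "targets" is text: rows parted by semicolons, each of 7 numbers parted by spaces: the opening, from -1 (shut) to 1 (fully open), so that 0 is half open, then the shift along the world's x, y, z normalised to -1 to 1, where 1 is 0.5 m, then the turn, a rotation vector about the world's x, y, z normalised to -1 to 1, where 1 is pi/4 rad. In form: gripper x y z wx wy wz; .... A call has 1 to 10 rows; each row is the pose to reach, as a shift and turn from the pose commanded when the call began; what a row does not reach only later rows make up. A row lasts 1/12 s, in which the tool goes at most 41.7 mm and 7.16 degrees, less where a joint would pass 70% of its speed; a pose out of reach is approached as far as the arm can. A call with a number of a shift or a turn outside -1 to 1 is refused whole. A call with a gripper value outside its range is refused whole. The fingers move at their own pace and stop on an object; the grip force is fixed at half the most. Time passes only in rows, so rows that repeat a pose let the fingers close. It gives the time, the measured TCP pose, the force, the opening and the grip force at its end, in the units of the state.
- bot.get_obs(): the state, without advancing time (a new reading comes with each control period).
- bot.camera(name): name is "scene" or "side" or "wrist"; returns the picture (420x560x3 uint8, red, green, blue); there is no depth.
- bot.camera_info(name): a dict with "vertical_fov" (degrees; the focal length in pixels is half the picture's height over the tangent of half this angle, whatever the lens; pixels are square), "cx", "cy" (the principal point, pixels), "D" ([k1, k2, p1, p2, k3] as OpenCV has them; the pictures are not rectified), "pose" (4x4, takes a point from camera to world coordinates). Camera axes: x right, y up, looking along -z (the intrinsics and any distortion apply to the point x, -y, -z); pixel columns grow to the right and rows downward; lengths in m; the calibration is good to about 2 mm. A picture is of the moment at which its call begins: read the wrist's pose just before it. camera_info takes no time and is no camera call; for the wrist camera it gives the pose at the moment of the call.
- bot.job_done(): hands the job in; it is judged then, once.
The state is a dict: "clock": time; "joint_pos": joint angles; "joint_vel": joint speeds; "tau": joint torques, N m; "eef_pos": TCP position; "tool_rot": TCP orientation; "ft_force": force on the tool from outside, world axes, zero at the start; "ft_torque": the same for the moment, N m; "grip_width": finger opening in m; "grasp_force": force on a finger pad.
Only numpy, scipy, OpenCV 4.12 (cv2) and the standard library are available. Lean on these libraries where they do the work, as an engineer would, in place of code of your own. Each camera call takes 0.05 s, during which the arm holds its last target. There are 200 camera calls.

## Working session

There is one attempt and no reset: what is moved stays moved. The work goes in short steps, Python scripts to look and compute and a tool call to move; the robot and the scene stay as the last step left them, time stands still between calls to the robot, and variables do not carry over. Pictures are saved under pics/ and viewed, at most 14 in all, crops included, and the job is handed in when it is done.

Besides the shell and the picture viewer there is one more tool, called after "Request:" as name(argument=value, ...), one argument or row to a line, values as JSON. step_arm: Moves the arm, as the interface text tells. Scaled input: -1 to 1 covers 0.5 m each way for a shift and pi/4 rad each way for a turn. Its arguments: {"type":"object","properties":{"targets":{"type":"string"}},"required":["targets"]}

```bash
mkdir -p pics; cat > h.py <<'E'
import numpy as np, cv2
from workcell import bot
def snap(n,f):
    i=bot.camera_info(n); im=bot.camera(n); cv2.imwrite('pics/'+f,cv2.cvtColor(im,cv2.COLOR_RGB2BGR)); return i,im
def K(i,h=420):
    f=h/2/np.tan(np.radians(i['vertical_fov'])/2); return np.array([[f,0,i['cx']],[0,f,i['cy']],[0,0,1.]])
def ray(i,uv):
    p=cv2.undistortPoints(np.array([[uv]],float),K(i),np.array(i['D'],float))[0,0]
    T=np.array(i['pose']); return T[:3,3],T[:3,:3]@np.array([p[0],-p[1],-1.])
def onz(i,uv,z):
    o,d=ray(i,uv); return o+d*(z-o[2])/d[2]
def proj(i,P):
    T=np.array(i['pose']); q=(np.array(P,float).reshape(-1,3)-T[:3,3])@T[:3,:3]; q=q*[1,-1,-1]
    return cv2.projectPoints(q,np.zeros(3),np.zeros(3),K(i),np.array(i['D'],float))[0].reshape(-1,2)
E
python3 - <<'E'
from h import *
a=snap('scene','s0.png')[1];b=snap('side','d0.png')[1]
for n in('scene','side','wrist'):
    i=bot.camera_info(n);print(n,i['vertical_fov'],np.round(i['pose'],3).tolist(),i['D'])
o=bot.get_obs();print(o)
for n in('s0','d0'):
    im=cv2.imread(f'pics/{n}.png');cv2.imwrite(f'pics/{n}b.png',cv2.resize(im,(800,600),interpolation=cv2.INTER_CUBIC))
E
```

```text
scene 42.86649225242761 [[-0.586, 0.371, -0.72, -0.389], [-0.81, -0.245, 0.533, 0.784], [0.021, 0.896, 0.444, 0.688], [0.0, 0.0, 0.0, 1.0]] [0.04133539 0.         0.         0.         0.        ]
side 57.02859118614342 [[-0.844, 0.348, -0.409, 0.071], [-0.537, -0.563, 0.629, 0.804], [-0.011, 0.75, 0.661, 0.913], [0.0, 0.0, 0.0, 1.0]] [-0.05542632  0.          0.          0.          0.        ]
wrist 71.3055975676262 [[0.433, 0.869, 0.238, 0.275], [-0.901, 0.418, 0.113, -0.421], [-0.002, -0.264, 0.965, 0.373], [0.0, 0.0, 0.0, 1.0]] [-0.06008268  0.          0.          0.          0.        ]
{'clock': 0.1, 'joint_pos': array([-1.12297491e+00,  2.41364017e-01,  3.88839281e-03,  1.33517963e+00,
       -4.21870954e-05,  1.57082696e+00]), 'joint_vel': array([-4.15766786e-04, -1.18676667e-03,  1.77283966e-03, -7.17862210e-05,
       -1.02188243e-03,  1.10140262e-03]), 'tau': array([-3.94089257e-04, -3.73137152e+01,  2.53009486e+01,  1.08343354e-02,
       -1.16216206e-04,  3.79737308e-08]), 'eef_pos': array([ 0.21625459, -0.45021205,  0.23050002]), 'tool_rot': array([ 9.75039532e-01,  2.22029383e-01, -2.26963440e-04, -9.01575886e-04]), 'ft_force': array([-0.29033937, -0.53514049,  0.04909436]), 'ft_torque': array([-0.07332017, -0.00030608,  0.00486978]), 'grasp_force': 0.0, 'grip_width': 0.08496377156864561}
```

View pics/s0b.png

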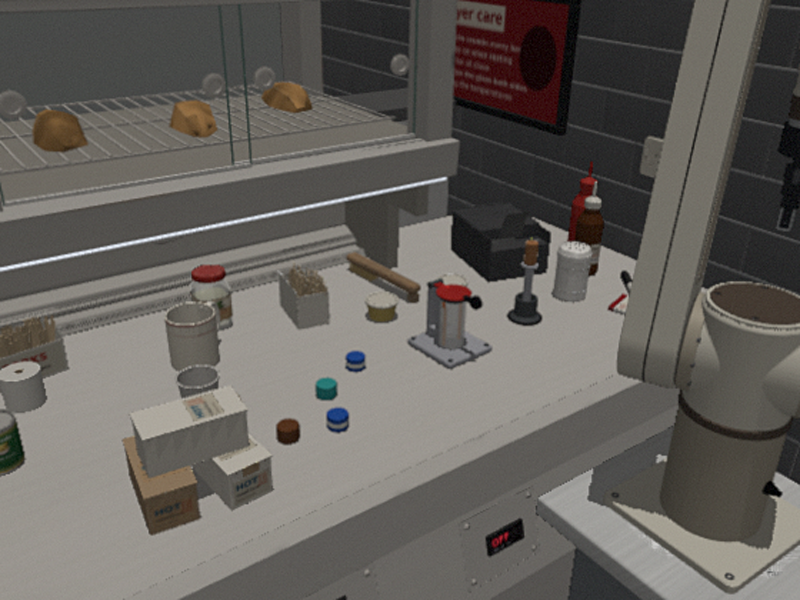

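View pics/d0b.png

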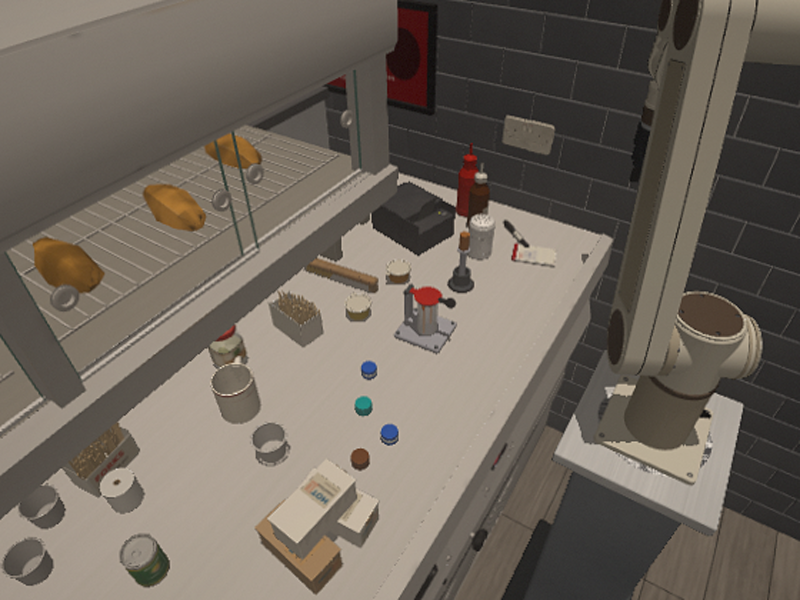

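Scene picture (800 px scale): blue tablets at (356,361) and (338,419). Look-alikes are turquoise at (326,388) and brown at (288,431). Doser mouth is near (453,293), tamper at (530,250), stand at (525,312). The side picture agrees: blue at (369,369) and (389,433). Next I compute positions and look closer.

```bash
python3 - <<'E'
from h import *
s=bot.camera_info('scene');d=bot.camera_info('side')
for n,a,b,z in[('tabA',(356,354),(369,365),.024),('tabB',(338,412),(390,428),.024),('turq',(326,382),(363,401),.024),('covertop',(453,293),(428,296),.114),('tab',(475,302),(450,303),.114),('tamptop',(532,241),(464,234),.158),('standbase',(525,316),(460,284),.003)]:
    print(n,onz(s,np.array(a)*.7,z).round(3),onz(d,np.array(b)*.7,z).round(3))
for n,x0,y0 in(('s0',280,160),('d0',260,155)):
    im=cv2.imread(f'pics/{n}.png');cv2.imwrite(f'pics/{n}c.png',cv2.resize(im[y0:y0+105,x0:x0+140],(800,600),interpolation=cv2.INTER_CUBIC))
E
```

```text
tabA [0.557 0.182 0.024] [0.56  0.18  0.024]
tabB [0.43  0.296 0.024] [0.434 0.291 0.024]
turq [0.511 0.269 0.024] [0.515 0.265 0.024]
covertop [0.509 0.015 0.114] [0.516 0.01  0.114]
tab [0.462 0.006 0.114] [0.464 0.005 0.114]
tamptop [ 0.53  -0.187  0.158] [ 0.531 -0.183  0.158]
standbase [ 0.527 -0.186  0.003] [ 0.532 -0.183  0.003]
```

View pics/s0c.png

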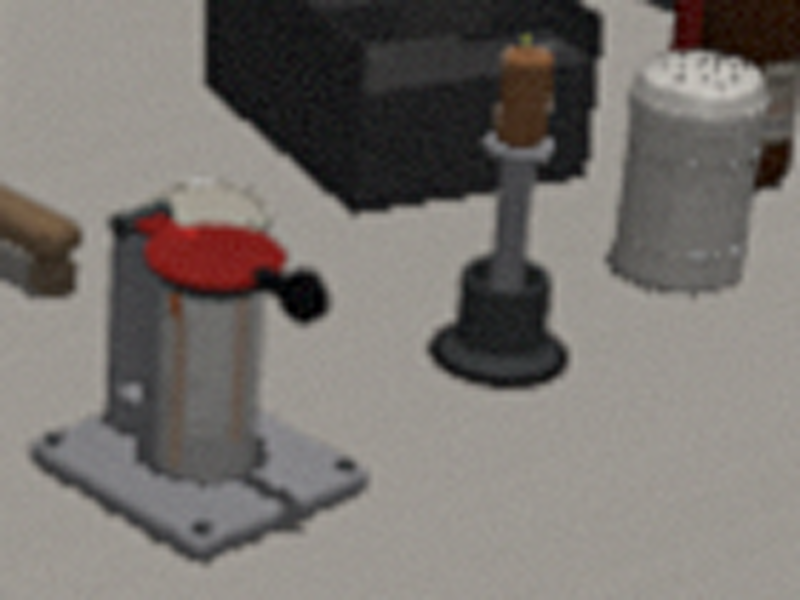

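View pics/d0c.png

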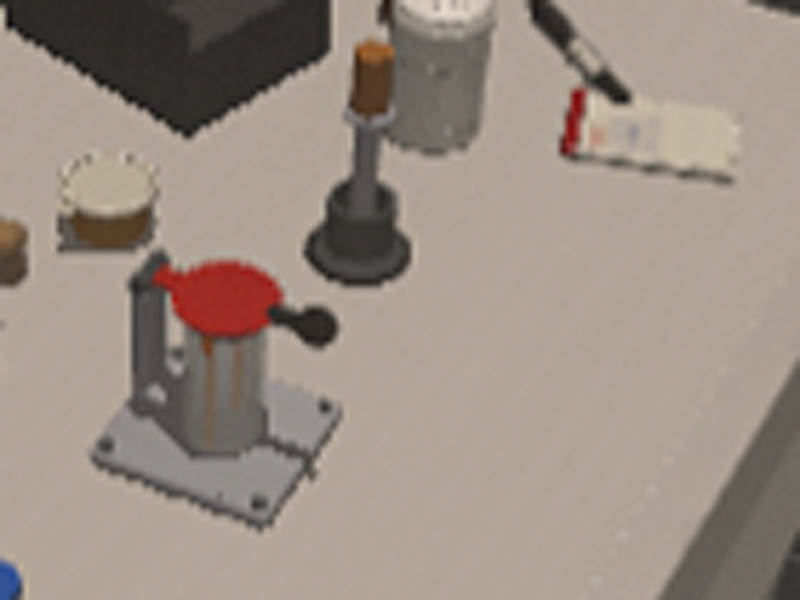

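Both crops confirm the choice: red cover with its black tab towards the robot (scene crop (305,296), side crop (318,327)), and the tamper upright in its stand. I move the wrist camera over the work for a closer measurement.

Request:
step_arm(
  targets="1 0.368 0.86 0.14 0 0 -0.4;1 0.368 0.86 0.14 0 0 -0.4;1 0.368 0.86 0.14 0 0 -0.4;1 0.368 0.86 0.14 0 0 -0.4;1 0.368 0.86 0.14 0 0 -0.4;1 0.368 0.86 0.14 0 0 -0.4;1 0.368 0.86 0.14 0 0 -0.4;1 0.368 0.86 0.14 0 0 -0.4;1 0.368 0.86 0.14 0 0 -0.4;1 0.368 0.86 0.14 0 0 -0.4",
)

```text
clock: 0.93
eef_pos: [0.3768, -0.074, 0.2925]
tool_rot: [0.998, 0.067, -0.0, 0.0]
ft_force: [1.1, -0.3, -0.5]
grip_width: 0.0853
grasp_force: 0.0
```

Request:
step_arm(
  targets="1 0 0 0 0 0 0;1 0 0 0 0 0 0;1 0 0 0 0 0 0;1 0 0 0 0 0 0",
)

```text
clock: 1.27
eef_pos: [0.3762, -0.0769, 0.2919]
tool_rot: [0.998, 0.066, -0.001, 0.0]
ft_force: [-0.6, -0.5, -0.2]
grip_width: 0.0855
grasp_force: 0.0
```

```bash
python3 - <<'E'
from h import *
i,a=snap('wrist','w1.png')
o=bot.get_obs();print(o['eef_pos'],o['tool_rot'],o['joint_pos'],np.array(i['pose']).round(3).tolist())
cv2.imwrite('pics/w1b.png',cv2.resize(cv2.imread('pics/w1.png'),(800,600),interpolation=cv2.INTER_CUBIC))
# crop measure in side/scene
s=bot.camera_info('scene');d=bot.camera_info('side')
S=lambda u,v:(280+u/5.714,160+v/5.714); D=lambda u,v:(260+u/5.714,155+v/5.714)
for n,a,b,z in[('cover',(215,256),(227,297),.114),('tab',(305,296),(318,327),.114),('tamptop',(528,52),(374,48),.158),('stbase',(500,350),(358,250),.006),('p1',(205,555),(265,527),.006),('p2',(366,482),(341,410),.01),('p3',(35,452),(95,458),.01)]:
    print(n,onz(s,S(*a),z).round(4),onz(d,D(*b),z).round(4))
E
```

```text
[ 0.37616462 -0.07723127  0.29189713] [ 9.97866339e-01  6.52874951e-02 -5.58413506e-04 -1.01789754e-05] [-2.02280513e-01 -1.06696610e-02 -1.26209395e-01  1.45633905e+00
 -2.75691008e-04  2.80864434e+00] [[0.131, 0.956, 0.262, 0.441], [-0.991, 0.127, 0.035, -0.068], [0.0, -0.265, 0.964, 0.435], [0.0, 0.0, 0.0, 1.0]]
cover [0.5097 0.013  0.114 ] [0.516  0.0091 0.114 ]
tab [0.4591 0.0056 0.114 ] [0.4619 0.0045 0.114 ]
tamptop [ 0.5279 -0.1852  0.158 ] [ 0.5305 -0.1866  0.158 ]
stbase [ 0.5225 -0.1814  0.006 ] [ 0.5281 -0.1815  0.006 ]
p1 [0.4557 0.0555 0.006 ] [0.4602 0.0579 0.006 ]
p2 [ 0.4588 -0.0381  0.01  ] [ 0.4666 -0.043   0.01  ]
p3 [0.5615 0.0678 0.01  ] [0.5676 0.0659 0.01  ]
```

View pics/w1b.png

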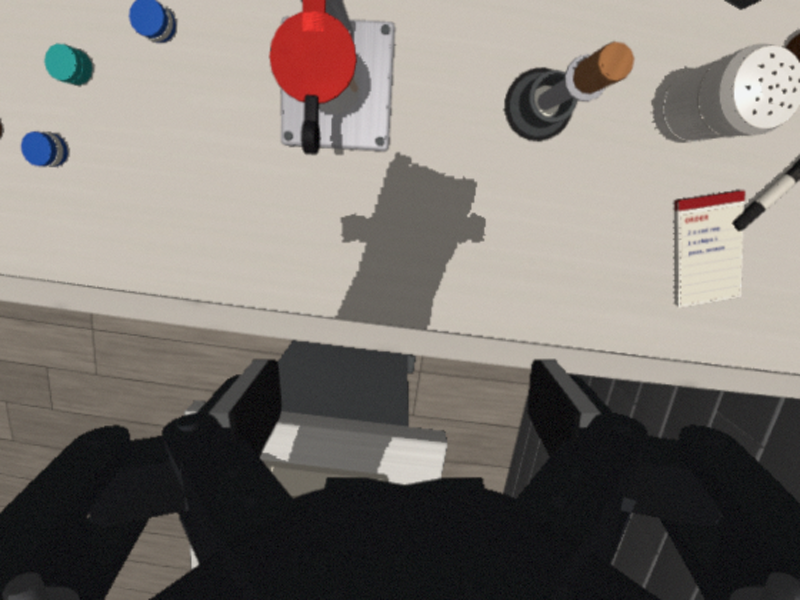

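Wrist view: cover (312,57), tab (311,133), tamper top (617,62), stand base (538,105), tablets (148,18) and (40,148), turquoise (67,62); no third blue tablet in view here.

```bash
python3 - <<'E'
from h import *
i=bot.camera_info('wrist')
for n,a,z in[('cover',(312,57),.114),('tab',(311,130),.116),('tamptop',(617,62),.158),('stbase',(538,105),.003),('p1',(284,144),.012),('p2',(386,150),.012),('p4',(394,24),.012),('tA',(148,18),.024),('tB',(40,148),.024)]:
    print(n,onz(i,np.array(a)*.7,z).round(4))
E
```

```text
cover [0.518  0.0067 0.114 ]
tab [0.4688 0.0027 0.116 ]
tamptop [ 0.5309 -0.1887  0.158 ]
stbase [ 0.5308 -0.1876  0.003 ]
p1 [0.4619 0.0509 0.012 ]
p2 [ 0.4686 -0.0475  0.012 ]
p4 [ 0.5796 -0.0412  0.012 ]
tA [0.5575 0.1798 0.024 ]
tB [0.4323 0.2905 0.024 ]
```

Request:
step_arm(
  targets="0 0.176 0.162 -0.16 0 0 -0.083;0 0.176 0.162 -0.16 0 0 -0.083;0 0.176 0.162 -0.16 0 0 -0.083;0 0.176 0.162 -0.16 0 0 -0.083;0 0.176 0.162 -0.16 0 0 -0.083;0 0.176 0.162 -0.16 0 0 -0.083;0 0.176 0.162 -0.16 0 0 -0.083",
)

```text
clock: 1.9
eef_pos: [0.4644, 0.0034, 0.2127]
tool_rot: [0.999, 0.033, -0.0, 0.0]
ft_force: [0.6, -0.5, -0.4]
grip_width: 0.0427
grasp_force: 0.0
```

```bash
python3 - <<'E'
from h import *
i,a=snap('wrist','w2.png')
o=bot.get_obs();print(o['eef_pos'],o['tool_rot'],o['joint_pos'],o['grip_width'])
np.save('w2pose.npy',i['pose'])
cv2.imwrite('pics/w2b.png',cv2.resize(cv2.imread('pics/w2.png'),(800,600),interpolation=cv2.INTER_CUBIC))
print(bot.grip_point_offset)
E
```

```text
[0.46456112 0.00342241 0.2131879 ] [9.99461652e-01 3.28058955e-02 3.95119429e-04 1.54968693e-04] [ 7.55621218e-03  1.79273553e-01 -1.20679792e-01  1.27004517e+00
 -2.89882710e-04  3.08352518e+00] 0.04282502029497216
0.0187
```

View pics/w2b.png

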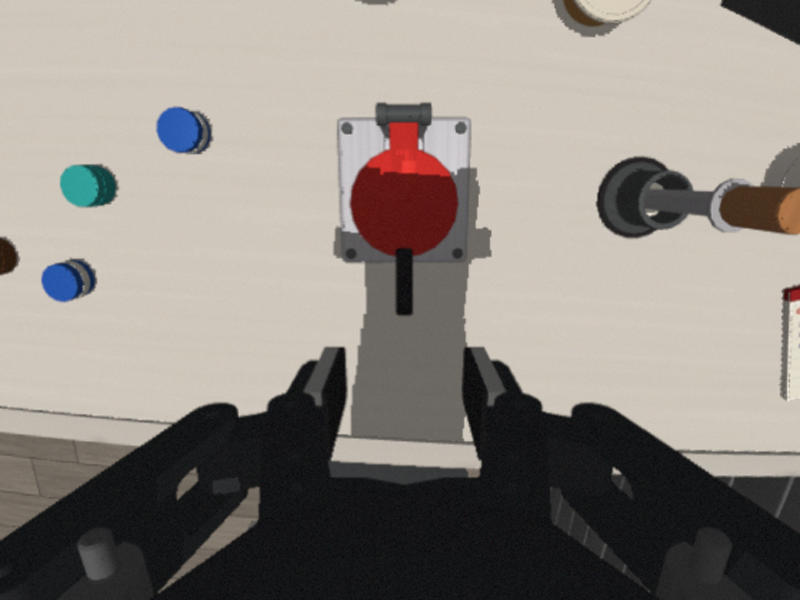

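Closer wrist view: cover centre (405,203), tab (404,285), hinge bar (404,112), post corners of plate (338,118), (471,118); tablets (180,129), (64,281). No third blue tablet yet.

```bash
python3 - <<'E'
from h import *
i=bot.camera_info('wrist')
for n,a,z in[('cover',(405,203),.114),('tabfront',(404,313),.116),('tabtop',(404,290),.126),('hinge',(404,112),.116),('p1',(338,118),.012),('p2',(471,118),.012),('p3',(470,262),.012),('tA',(179,129),.024),('tB',(62,281),.024)]:
    print(n,onz(i,np.array(a)*.7,z).round(4))
E
```

```text
cover [0.5186 0.0065 0.114 ]
tabfront [0.454  0.0028 0.116 ]
tabtop [0.4708 0.0039 0.126 ]
hinge [0.5667 0.0102 0.116 ]
p1 [0.5752 0.0618 0.012 ]
p2 [ 0.582  -0.0407  0.012 ]
p3 [ 0.4694 -0.0516  0.012 ]
tA [0.5599 0.1814 0.024 ]
tB [0.4338 0.2931 0.024 ]
```

Request:
step_arm(
  targets="0 0 0 -0.1 0 0 0.01;0 0 0 -0.2 0 0 0.01;0 0 0 -0.224 0 0 0.01;0 0 0 -0.224 0 0 0.01;-1 0 0 -0.224 0 0 0.01;-1 0 0 -0.224 0 0 0.01;-1 0 0 -0.224 0 0 0.01;-1 0 0 -0.224 0 0 0.01;-1 0 0 -0.224 0 0 0.01;-1 0 0 -0.224 0 0 0.01",
)

```text
clock: 2.78
eef_pos: [0.4671, 0.0038, 0.1032]
tool_rot: [0.999, 0.037, 0.003, 0.001]
ft_force: [-1.3, -4.8, 7.5]
grip_width: 0.009
grasp_force: 60.9
```

```bash
python3 - <<'E'
from h import *
o=bot.get_obs();print(o)
E
```

```text
{'clock': 2.7833, 'joint_pos': array([ 9.78791807e-03,  2.72823828e-01, -3.06779207e-01,  9.85419446e-01,
       -2.49252099e-03,  3.07643212e+00]), 'joint_vel': array([ 0.0023755 , -0.00180681, -0.00124939, -0.00033348, -0.00140961,
       -0.0003774 ]), 'tau': array([  2.53414907, -32.0700109 ,  20.13597429,  -0.47057049,
         1.30850594,  -0.18215978]), 'eef_pos': array([0.46710217, 0.00381559, 0.10318928]), 'tool_rot': array([0.99929312, 0.03746167, 0.00285131, 0.0013257 ]), 'ft_force': array([-1.33887952, -4.82416134,  7.45530998]), 'ft_torque': array([-0.88679076,  0.20343821, -0.15798235]), 'grasp_force': 60.874269381165504, 'grip_width': 0.009027884825197889}
```

```bash
cat > arc.py <<'E'
import numpy as np,sys
def arc(a0,aa,yaw=.075,w=0.102):
    P=lambda a:np.array([-w*np.cos(a)+.002*np.sin(a),w*np.sin(a)+.002*np.cos(a)])
    for a in aa:
        d=P(a)-P(a0); print('%.2f: %.3f %.3f %.3f'%(a,d[0]*np.cos(yaw)*2,d[0]*np.sin(yaw)*2,d[1]*2))
E
python3 -c "
from arc import *
arc(0,np.arange(.1,1.05,.1));arc(1,np.arange(1.1,2.05,.1));arc(2,[2.05,2.1,2.15,2.2])"
```

```text
0.10: 0.001 0.000 0.020
0.20: 0.005 0.000 0.040
0.30: 0.010 0.001 0.060
0.40: 0.018 0.001 0.079
0.50: 0.027 0.002 0.097
0.60: 0.038 0.003 0.114
0.70: 0.050 0.004 0.130
0.80: 0.065 0.005 0.145
0.90: 0.080 0.006 0.158
1.00: 0.097 0.007 0.170
1.10: 0.018 0.001 0.010
1.20: 0.037 0.003 0.018
1.30: 0.056 0.004 0.024
1.40: 0.076 0.006 0.028
1.50: 0.096 0.007 0.030
1.60: 0.116 0.009 0.030
1.70: 0.137 0.010 0.028
1.80: 0.157 0.012 0.024
1.90: 0.176 0.013 0.018
2.00: 0.195 0.015 0.010
2.05: 0.009 0.001 -0.005
2.10: 0.018 0.001 -0.010
2.15: 0.026 0.002 -0.015
2.20: 0.035 0.003 -0.021
```

Request:
step_arm(
  targets="-1 0.001 0 0.02 0 0 0;-1 0.005 0 0.04 0 0 0;-1 0.01 0.001 0.06 0 0 0;-1 0.018 0.001 0.079 0 0 0;-1 0.027 0.002 0.097 0 0 0;-1 0.038 0.003 0.114 0 0 0;-1 0.05 0.004 0.13 0 0 0;-1 0.065 0.005 0.145 0 0 0;-1 0.08 0.006 0.158 0 0 0;-1 0.097 0.007 0.17 0 0 0",
)

```text
clock: 3.62
eef_pos: [0.5128, 0.007, 0.1843]
tool_rot: [0.999, 0.038, -0.002, 0.002]
ft_force: [2.5, -4.7, -13.3]
grip_width: 0.0085
grasp_force: 58.3
```

Request:
step_arm(
  targets="-1 0.018 0.001 0.01 0 0 0;-1 0.037 0.003 0.018 0 0 0;-1 0.056 0.004 0.024 0 0 0;-1 0.076 0.006 0.028 0 0 0;-1 0.096 0.007 0.03 0 0 0;-1 0.116 0.009 0.03 0 0 0;-1 0.137 0.01 0.028 0 0 0;-1 0.157 0.012 0.024 0 0 0;-1 0.176 0.013 0.018 0 0 0;-1 0.195 0.015 0.01 0 0 0",
)

```text
clock: 4.45
eef_pos: [0.6108, 0.0139, 0.192]
tool_rot: [0.999, 0.037, 0.0, 0.002]
ft_force: [-2.9, -8.1, 3.7]
grip_width: 0.0082
grasp_force: 58.4
```

Request:
step_arm(
  targets="-1 0.009 0.001 -0.005 0 0 0;-1 0.018 0.001 -0.01 0 0 0;-1 0.026 0.002 -0.015 0 0 0;-1 0.035 0.003 -0.021 0 0 0;-1 0.035 0.003 -0.021 0 0 0;-1 0.035 0.003 -0.021 0 0 0",
)

```text
clock: 4.95
eef_pos: [0.6295, 0.0151, 0.1824]
tool_rot: [0.999, 0.037, 0.002, 0.002]
ft_force: [-0.7, -6.9, 4.9]
grip_width: 0.008
grasp_force: 58.5
```

```bash
python3 - <<'E'
from h import *
i,a=snap('side','d3.png')
print(bot.get_obs()['joint_pos'])
cv2.imwrite('pics/d3c.png',cv2.resize(cv2.imread('pics/d3.png')[120:270,200:400],(800,600),interpolation=cv2.INTER_CUBIC))
E
```

```text
[ 0.02610076  0.52014368  0.29022714  1.33734763 -0.004245    3.09294653]
```

View pics/d3c.png

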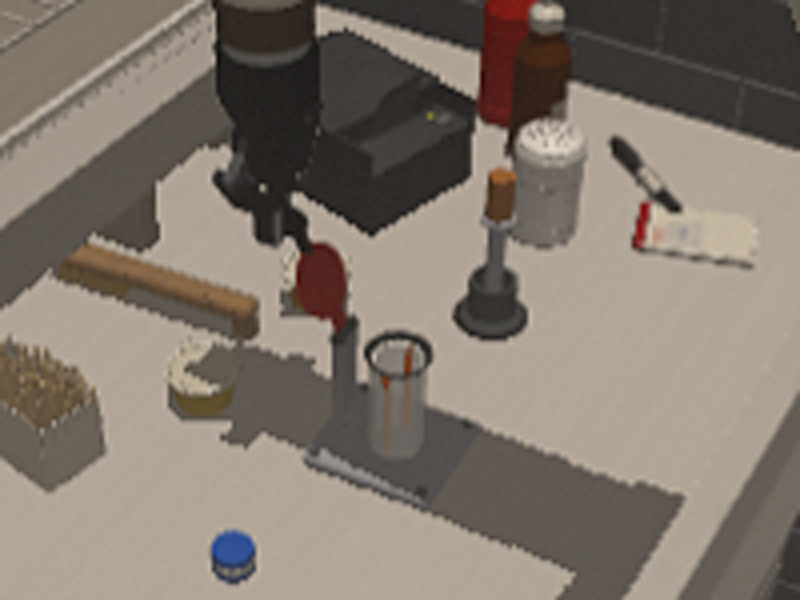

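Cover is leaning back past vertical; mouth open at (398,352). Releasing and rising.

Request:
step_arm(
  targets="0 0 0 0 0 0 0;0 0 0 0 0 0 0;0 0 0 0 0 0 0;0 0 0 0.05 0 0 0;0 0 0 0.12 0 0 0;0 -0.04 0.02 0.2 0 0 0;0 -0.12 0.06 0.24 0 0 0;0 -0.2 0.12 0.24 0 0 0.1;0 -0.28 0.2 0.24 0 0 0.2;0 -0.28 0.2 0.24 0 0 0.25",
)

```text
clock: 5.83
eef_pos: [0.4863, 0.1192, 0.3011]
tool_rot: [0.99, 0.138, 0.001, -0.001]
ft_force: [0.3, 0.5, -0.8]
grip_width: 0.0425
grasp_force: 0.0
```

Request:
step_arm(
  targets="0.5 -0.06 0.1 0 0 0 0.25;0.5 -0.06 0.16 0 0 0 0.35;0.5 -0.06 0.2 0 0 0 0.45;0.5 -0.06 0.2 0 0 0 0.45;0.5 -0.06 0.2 0 0 0 0.45;0.5 -0.06 0.2 0 0 0 0.45",
)

```text
clock: 6.33
eef_pos: [0.4582, 0.2175, 0.2998]
tool_rot: [0.951, 0.308, -0.0, 0.0]
ft_force: [-0.0, -0.3, -0.2]
grip_width: 0.0639
grasp_force: 0.0
```

```bash
python3 - <<'E'
from h import *
i,a=snap('wrist','w4.png'); np.save('w4.npy',i['pose'])
o=bot.get_obs();print(o['eef_pos'],o['joint_pos'],o['clock'])
cv2.imwrite('pics/w4b.png',cv2.resize(cv2.imread('pics/w4.png'),(800,600),interpolation=cv2.INTER_CUBIC))
E
```

```text
[0.45842979 0.21698272 0.29981263] [ 4.42153811e-01  2.37646095e-01  1.77802570e-01  1.51125058e+00
 -1.32614841e-04  2.95906778e+00] 6.3833
```

View pics/w4b.png

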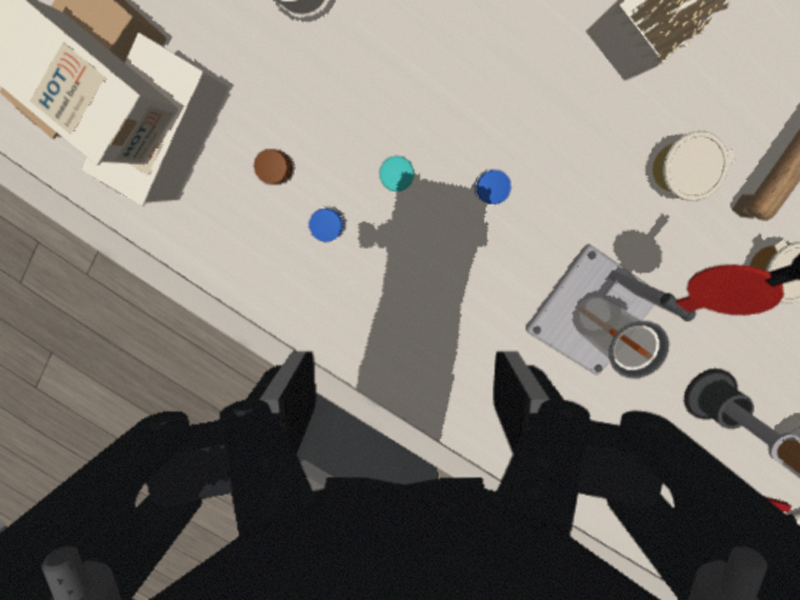

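Wrist view: cover stays open (735,290); mouth rim (638,347); blue tablets (493,187) and (326,224), turquoise (397,173), brown (272,166); no third blue one.

```bash
python3 - <<'E'
from h import *
i=bot.camera_info('wrist')
for n,a,z in[('tA',(493,186),.024),('tB',(325,223),.024),('mouth',(637,348),.108),('plateNear',(530,330),.012),('plateTL',(590,245),.012),('plateR',(600,374),.012)]:
    print(n,onz(i,np.array(a)*.7,z).round(4))
im=cv2.cvtColor(cv2.imread('pics/w4.png'),cv2.COLOR_BGR2HSV)
m=cv2.inRange(im,(105,120,60),(125,255,255))
n,l,st,c=cv2.connectedComponentsWithStats(m)
for k in range(1,n):
    if st[k,4]>15: print(st[k],c[k]/.7, onz(i,c[k],.024).round(4))
E
```

```text
tA [0.5593 0.1838 0.024 ]
tB [0.4336 0.2968 0.024 ]
mouth [0.5183 0.0091 0.108 ]
plateNear [0.4654 0.0523 0.012 ]
plateTL [0.5745 0.0617 0.012 ]
plateR [ 0.472  -0.0487  0.012 ]
[334 119  23  24 427] [492.98093008 186.48377384] [0.559  0.1835 0.024 ]
[217 146  23  23 407] [325.40540541 224.33134433] [0.4327 0.2957 0.024 ]
```

Request:
step_arm(
  targets="0.5 0.201 -0.067 -0.3 0 0 0;0.5 0.201 -0.067 -0.3 0 0 0;0.5 0.201 -0.067 -0.3 0 0 0;0.5 0.201 -0.067 -0.3 0 0 0;0.5 0.201 -0.067 -0.3 0 0 0;0.5 0.201 -0.067 -0.45 0 0 0;0.5 0.201 -0.067 -0.45 0 0 0;0.5 0.201 -0.067 -0.45 0 0 0;0.5 0.201 -0.067 -0.45 0 0 0",
)

```text
clock: 7.13
eef_pos: [0.5573, 0.1827, 0.0738]
tool_rot: [0.952, 0.307, -0.003, -0.0]
ft_force: [0.5, -0.9, 1.2]
grip_width: 0.0641
grasp_force: 0.0
```

```bash
python3 - <<'E'
from h import *
i,a=snap('wrist','w5.png')
o=bot.get_obs();print(o['eef_pos'],o['joint_pos'],o['clock'])
im=cv2.cvtColor(cv2.imread('pics/w5.png'),cv2.COLOR_BGR2HSV)
m=cv2.inRange(im,(105,120,60),(125,255,255))
n,l,st,c=cv2.connectedComponentsWithStats(m)
for k in range(1,n):
    if st[k,4]>30: print(st[k],c[k], onz(i,c[k],.024).round(4))
E
```

```text
[0.55934383 0.18358351 0.07609613] [ 3.17077170e-01  5.19931173e-01 -8.82740150e-04  1.04965550e+00
  1.11300198e-04  2.83384193e+00] 7.1833
[ 262  197   47   47 1712] [284.92990654 220.10514019] [0.5608 0.1843 0.024 ]
[ 75 238  27  32 163] [ 92.71165644 249.28220859] [0.46   0.2851 0.024 ]
[  45  245   46   42 1469] [ 67.62151123 265.6691627 ] [0.4356 0.2955 0.024 ]
```

Request:
step_arm(
  targets="0.5 0.002 0.001 -0.06 0 0 0;0.5 0.002 0.001 -0.11 0 0 0;0.5 0.002 0.001 -0.128 0 0 0;0.5 0.002 0.001 -0.128 0 0 0;-1 0.002 0.001 -0.128 0 0 0;-1 0.002 0.001 -0.128 0 0 0;-1 0.002 0.001 -0.128 0 0 0;-1 0.002 0.001 -0.128 0 0 0;-1 0.002 0.001 -0.128 0 0 0;-1 0.002 0.001 -0.128 0 0 0",
)

```text
clock: 8.02
eef_pos: [0.562, 0.1853, 0.0139]
tool_rot: [0.951, 0.308, 0.003, -0.0]
ft_force: [-0.6, 1.1, 5.1]
grip_width: 0.0311
grasp_force: 58.9
```

Request:
step_arm(
  targets="-1 0 0 0.04 0 0 0;-1 0 0 0.12 0 0 0;-1 0 0 0.2 0 0 0;-1 0 0 0.28 0 0 0;-1 -0.02 -0.08 0.3 0 0 -0.1;-1 -0.05 -0.16 0.3 0 0 -0.2;-1 -0.083 -0.24 0.3 0 0 -0.35;-1 -0.083 -0.3 0.3 0 0 -0.5;-1 -0.083 -0.352 0.3 0 0 -0.6;-1 -0.083 -0.352 0.3 0 0 -0.7",
)

```text
clock: 8.85
eef_pos: [0.5185, 0.0041, 0.1628]
tool_rot: [0.999, 0.033, 0.002, 0.001]
ft_force: [0.0, 0.9, -1.0]
grip_width: 0.0311
grasp_force: 59.5
```

Request:
step_arm(
  targets="-1 0 0 0 0 0 0;-1 0 0 0 0 0 0;-1 0 0 0 0 0 0",
)

```text
clock: 9.1
eef_pos: [0.5187, 0.0091, 0.1616]
tool_rot: [0.999, 0.039, 0.001, -0.0]
ft_force: [-0.8, -0.5, -0.5]
grip_width: 0.0312
grasp_force: 59.5
```

```bash
python3 - <<'E'
from h import *
i,a=snap('wrist','w6.png')
o=bot.get_obs();print(o['eef_pos'],o['tool_rot'],o['joint_pos'],o['clock'],o['grip_width'])
cv2.imwrite('pics/w6b.png',cv2.resize(cv2.imread('pics/w6.png'),(800,600),interpolation=cv2.INTER_CUBIC))
E
```

```text
[0.5186962  0.00931466 0.16134191] [ 9.99221199e-01  3.94557826e-02  4.83161725e-04 -6.28001374e-05] [ 1.78702246e-02  3.17491934e-01 -7.71619289e-02  1.17517908e+00
  1.46437883e-04  3.08053089e+00] 9.15 0.03109776127809018
```

View pics/w6b.png

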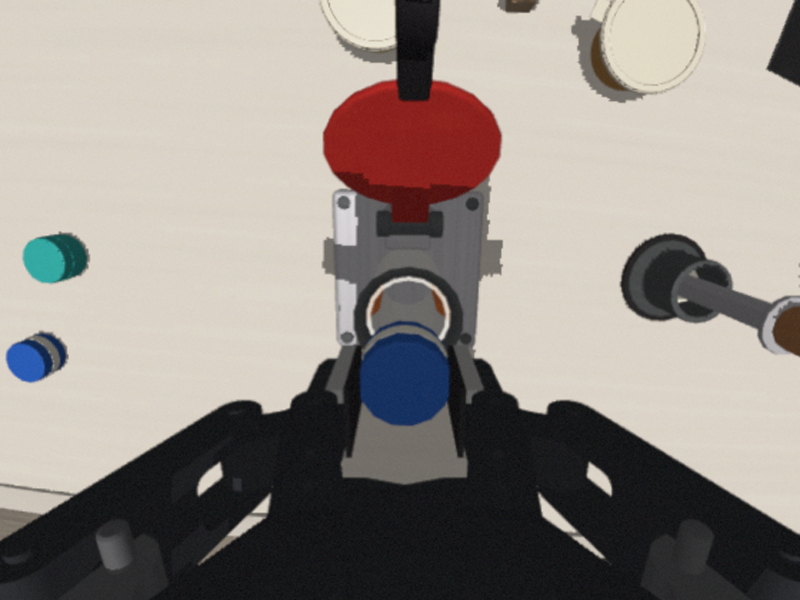

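Tablet held upright at (405,378); mouth centre about (409,314).

```bash
python3 - <<'E'
from h import *
i=bot.camera_info('wrist')
for n,a,z in[('mouth',(408.5,314),.108),('tabletop',(405,379),.1715),('rimL',(356,314),.108),('rimR',(462,314),.108),('rimBack',(408,266),.108),('stand top',(705,291),.045),('stand base',(663,277),.003)]:
    print(n,onz(i,np.array(a)*.7,z).round(4))
E
```

```text
mouth [0.5216 0.0075 0.108 ]
tabletop [0.518  0.0091 0.1715]
rimL [0.5196 0.0333 0.108 ]
rimR [ 0.5237 -0.0188  0.108 ]
rimBack [0.5455 0.0097 0.108 ]
stand top [ 0.5326 -0.1894  0.045 ]
stand base [ 0.5324 -0.1858  0.003 ]
```

Request:
step_arm(
  targets="-1 0.002 -0.003 -0.03 0 0 0;-1 0.002 -0.003 -0.06 0 0 0;-1 0.002 -0.003 -0.08 0 0 0;-1 0.002 -0.003 -0.095 0 0 0;-1 0.002 -0.003 -0.107 0 0 0;-1 0.002 -0.003 -0.107 0 0 0;-1 0.002 -0.003 -0.107 0 0 0",
)

```text
clock: 9.73
eef_pos: [0.5201, 0.0076, 0.1074]
tool_rot: [0.999, 0.039, 0.001, -0.0]
ft_force: [3.0, 1.3, -1.9]
grip_width: 0.031
grasp_force: 60.8
```

Request:
step_arm(
  targets="0 0 0 0 0 0 0;0 0 0 0 0 0 0;0 0 0 0 0 0 0;0 0 0 0.03 0 0 0;0 0 0 0.1 0 0 0;0 0 0 0.18 0 0 0;0 0 -0.02 0.24 0 0 0;0 0 -0.02 0.24 0 0 0;0 0 -0.02 0.24 0 0 0",
)

```text
clock: 10.48
eef_pos: [0.5205, -0.0034, 0.2296]
tool_rot: [0.999, 0.038, 0.002, 0.0]
ft_force: [-0.5, 0.1, -0.6]
grip_width: 0.0428
grasp_force: 0.0
```

```bash
python3 - <<'E'
from h import *
i,a=snap('wrist','w7.png')
o=bot.get_obs();print(o['eef_pos'],o['tool_rot'],o['joint_pos'],o['clock'],o['grip_width'])
cv2.imwrite('pics/w7b.png',cv2.resize(cv2.imread('pics/w7.png')[60:375,140:560],(800,600),interpolation=cv2.INTER_CUBIC))
E
```

```text
[ 0.51927719 -0.00316204  0.22763007] [9.99281175e-01 3.79076598e-02 3.76533388e-04 2.10586498e-05] [-6.08400081e-03  2.79827343e-01  4.76301431e-02  1.33784494e+00
 -8.95172416e-06  3.05967515e+00] 10.5333 0.04286958116444812
```

View pics/w7b.png

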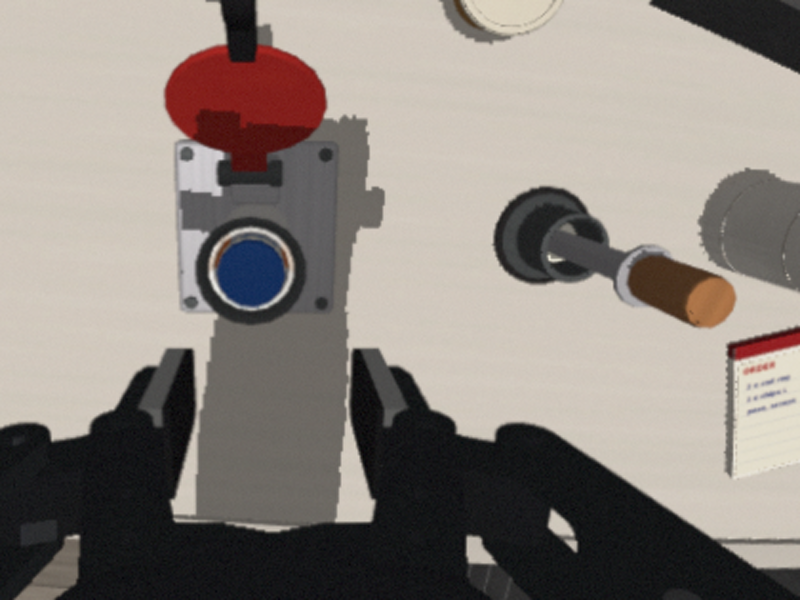

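Tablet sits level in the mouth (crop (251,271)); handle end at crop (711,302), stand cup rim (579,247).

```bash
python3 - <<'E'
from h import *
i=bot.camera_info('wrist')
for n,a,z in[('mouth',(250.5,271),.108),('tablet',(251,272),.108),('handle',(711,302),.158),('cup',(580,247),.045),('collar',(644,274),.112)]:
    print(n,onz(i,np.array(a)/1.9048+[140,60],z).round(4))
E
```

```text
mouth [0.5171 0.0073 0.108 ]
tablet [0.5166 0.007  0.108 ]
handle [ 0.5313 -0.1854  0.158 ]
cup [ 0.5312 -0.1896  0.045 ]
collar [ 0.5314 -0.186   0.112 ]
```

Request:
step_arm(
  targets="0 0.024 -0.08 0 0 0 0;0 0.024 -0.16 0 0 0 0;0 0.024 -0.24 0 0 0 0;0 0.024 -0.32 0 0 0 0;0 0.024 -0.367 0 0 0 0;0 0.024 -0.367 0 0 0 0;0 0.024 -0.367 0 0 0 0;0 0.024 -0.367 -0.02 0 0 0;0 0.024 -0.367 -0.04 0 0 0;0 0.024 -0.367 -0.04 0 0 0",
)

```text
clock: 11.37
eef_pos: [0.5297, -0.1844, 0.2039]
tool_rot: [0.999, 0.039, -0.003, -0.001]
ft_force: [1.1, 0.2, -0.3]
grip_width: 0.0428
grasp_force: 0.0
```

Request:
step_arm(
  targets="0 0 0 -0.05 0 0 0;0 0 0 -0.1 0 0 0;0 0 0 -0.15 0 0 0;0 0 0 -0.173 0 0 0;0 0 0 -0.173 0 0 0;-1 0 0 -0.173 0 0 0;-1 0 0 -0.173 0 0 0;-1 0 0 -0.173 0 0 0;-1 0 0 -0.173 0 0 0;-1 0 0 -0.173 0 0 0",
)

```text
clock: 12.2
eef_pos: [0.5319, -0.1866, 0.1217]
tool_rot: [0.999, 0.038, 0.001, 0.0]
ft_force: [0.0, 0.3, -1.1]
grip_width: 0.023
grasp_force: 58.7
```

```bash
python3 - <<'E'
from h import *
i,a=snap('wrist','w8.png');snap('side','d8.png')
o=bot.get_obs();print(o['eef_pos'],o['tool_rot'],o['ft_force'],o['ft_torque'],o['clock'],o['grip_width'])
cv2.imwrite('pics/w8b.png',np.hstack([cv2.resize(cv2.imread('pics/w8.png'),(400,300)),cv2.resize(cv2.imread('pics/d8.png')[130:250,240:400],(400,300),interpolation=cv2.INTER_CUBIC)]))
E
```

```text
[ 0.53164704 -0.18658943  0.12137078] [9.99273981e-01 3.80955517e-02 4.58547049e-04 1.74073837e-04] [0.78522944 0.42886158 0.16062314] [ 0.07591419 -0.00752532  0.01554392] 12.3 0.022816420790766633
```

View pics/w8b.png

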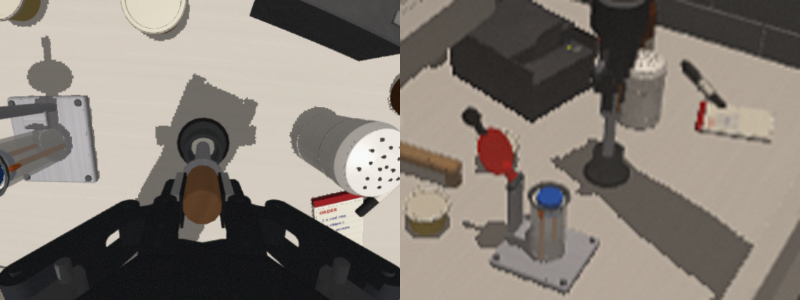

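Request:
step_arm(
  targets="-1 0 0 0.05 0 0 0;-1 0 0 0.1 0 0 0;-1 0 0 0.15 0 0 0;-1 0 0 0.2 0 0 0;-1 -0.003 0.05 0.248 0 0 0;-1 -0.01 0.12 0.248 0 0 0;-1 -0.018 0.2 0.248 0 0 0;-1 -0.024 0.28 0.248 0 0 0;-1 -0.027 0.35 0.248 0 0 0;-1 -0.027 0.388 0.248 0 0 0",
)

```text
clock: 13.13
eef_pos: [0.5171, 0.0109, 0.2453]
tool_rot: [0.999, 0.04, 0.0, -0.001]
ft_force: [0.3, -0.9, -1.9]
grip_width: 0.0228
grasp_force: 59.3
```

Request:
step_arm(
  targets="-1 0 0 0 0 0 0;-1 0 0 0 0 0 0;-1 0 0 0 0 0 0;-1 0 0 0 0 0 0",
)

```text
clock: 13.47
eef_pos: [0.5179, 0.0064, 0.2448]
tool_rot: [0.999, 0.037, -0.0, 0.0]
ft_force: [-0.7, -0.4, -1.7]
grip_width: 0.0223
grasp_force: 59.3
```

```bash
python3 - <<'E'
from h import *
i,a=snap('wrist','w9.png');d,b=snap('side','d9.png');snap('scene','s9.png')
o=bot.get_obs();print(o['eef_pos'],o['tool_rot'],o['ft_force'],o['joint_pos'][5],o['clock'],o['grip_width'])
s=bot.camera_info('scene')
# expected foot and mouth projections
for c,n in((s,'s9'),(d,'d9')):
    f=o['eef_pos']-[0,0,.1134]; p=proj(c,[f,[.518,.0075,.108]]); print(n,p.round(1))
    u,v=p[1].astype(int); im=cv2.imread(f'pics/{n}.png')[v-50:v+25,u-50:u+50]
    globals()[n]=cv2.resize(im,(400,300),interpolation=cv2.INTER_CUBIC)
cv2.imwrite('pics/m9.png',np.hstack([s9,d9]))
E
```

```text
[0.51793186 0.0063727  0.24474001] [ 9.99310623e-01  3.71250245e-02 -7.32671808e-05  7.34089935e-05] [ 0.33886632 -0.70848616 -2.21438792] 3.079717183682913 13.6167 0.022658046132744015
s9 [[317.9 196.6]
 [317.1 205.2]]
d9 [[299.8 202.1]
 [299.4 207.9]]
```

View pics/m9.png

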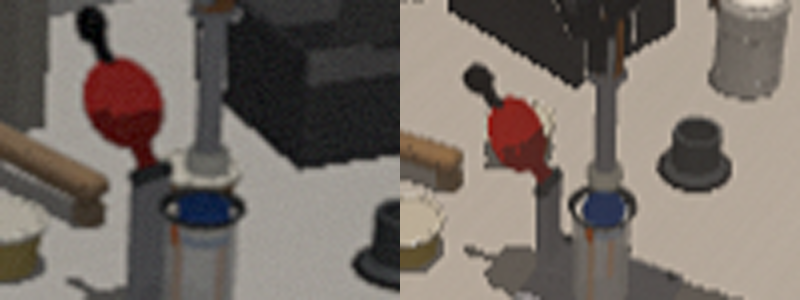

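The foot is right over the mouth in both views. Pressing down.

Request:
step_arm(
  targets="-1 0 0.001 -0.02 0 0 0;-1 0 0.001 -0.04 0 0 0;-1 0 0.001 -0.055 0 0 0;-1 0 0.001 -0.07 0 0 0;-1 0 0.001 -0.085 0 0 0;-1 0 0.001 -0.1 0 0 0;-1 0 0.001 -0.115 0 0 0;-1 0 0.001 -0.13 0 0 0;-1 0 0.001 -0.14 0 0 0;-1 0 0.001 -0.15 0 0 0",
)

```text
clock: 14.45
eef_pos: [0.5178, 0.008, 0.1692]
tool_rot: [0.999, 0.038, -0.0, 0.0]
ft_force: [-0.1, -1.4, 1.2]
grip_width: 0.0229
grasp_force: 59.6
```

Request:
step_arm(
  targets="-1 0 0 -0.012 0 0 0;-1 0 0 -0.024 0 0 0;-1 0 0 -0.034 0 0 0;-1 0 0 -0.04 0 0 0;-1 0 0 -0.044 0 0 0;-1 0 0 -0.048 0 0 0;-1 0 0 -0.05 0 0 0;-1 0 0 -0.05 0 0 0",
)

```text
clock: 15.12
eef_pos: [0.5194, 0.0081, 0.1492]
tool_rot: [0.999, 0.038, 0.003, 0.0]
ft_force: [-5.8, 0.1, 23.3]
grip_width: 0.0226
grasp_force: 62.2
```

```bash
python3 -c "
from h import *
o=bot.get_obs();print(o['eef_pos'],o['ft_force'],o['grip_width'],o['clock'])"
```

```text
[0.51936172 0.00806915 0.14918695] [-5.8484001   0.09576635 23.26031961] 0.02258371477662889 15.1167
```

Seated: 23 N at the expected height of .149. Withdrawing to the stand.

Request:
step_arm(
  targets="-1 0 0 0.03 0 0 0;-1 0 0 0.08 0 0 0;-1 0 0 0.14 0 0 0;-1 0 0 0.19 0 0 0;-1 0 0 0.215 0 0 0;-1 0.004 -0.05 0.215 0 0 0;-1 0.01 -0.12 0.215 0 0 0;-1 0.017 -0.2 0.215 0 0 0;-1 0.023 -0.28 0.215 0 0 0;-1 0.027 -0.34 0.215 0 0 0",
)

```text
clock: 15.95
eef_pos: [0.5313, -0.1645, 0.2516]
tool_rot: [0.999, 0.038, -0.0, 0.0]
ft_force: [0.8, 0.1, -1.5]
grip_width: 0.0226
grasp_force: 59.3
```

Request:
step_arm(
  targets="-1 0 -0.03 0 0 0 0;-1 0 -0.048 0 0 0 0;-1 0 -0.048 0 0 0 0;-1 0 -0.048 -0.06 0 0 0;-1 0 -0.048 -0.1 0 0 0;-1 0 -0.048 -0.1 0 0 0;-1 0 -0.048 -0.1 0 0 0",
)

```text
clock: 16.53
eef_pos: [0.5305, -0.1842, 0.2013]
tool_rot: [0.999, 0.039, -0.002, -0.001]
ft_force: [0.1, 0.4, -0.7]
grip_width: 0.0224
grasp_force: 59.4
```

```bash
python3 - <<'E'
from h import *
o=bot.get_obs();print(o['eef_pos'],o['ft_force'],o['tool_rot'],o['grip_width'],o['clock'])
i,a=snap('scene','s10.png'); d,a=snap('side','d10.png')
f=o['eef_pos']-[0,0,.1134]
for c,n in((i,'s10'),(d,'d10')):
    p=proj(c,[f,[.5316,-.187,.045],[.518,.0075,.108]]);print(p.round(1))
s=cv2.resize(cv2.imread('pics/s10.png')[160:265,295:400],(500,500),interpolation=cv2.INTER_CUBIC)
d=cv2.resize(cv2.imread('pics/d10.png')[145:225,270:350],(300,300),interpolation=cv2.INTER_CUBIC)
cv2.imwrite('pics/m10.png',np.hstack([s,np.vstack([d,np.zeros((200,300,3),np.uint8)])]))
E
```

```text
[ 0.53045546 -0.18423764  0.20131307] [ 0.08939748  0.42021485 -0.72299816] [ 9.99236837e-01  3.90160846e-02 -1.62931906e-03 -9.13796828e-04] 0.022418102515830388 16.5333
[[369.  193. ]
 [368.  206.8]
 [317.1 205.2]]
[[323.9 180.2]
 [323.2 189.3]
 [299.4 207.9]]
```

View pics/m10.png

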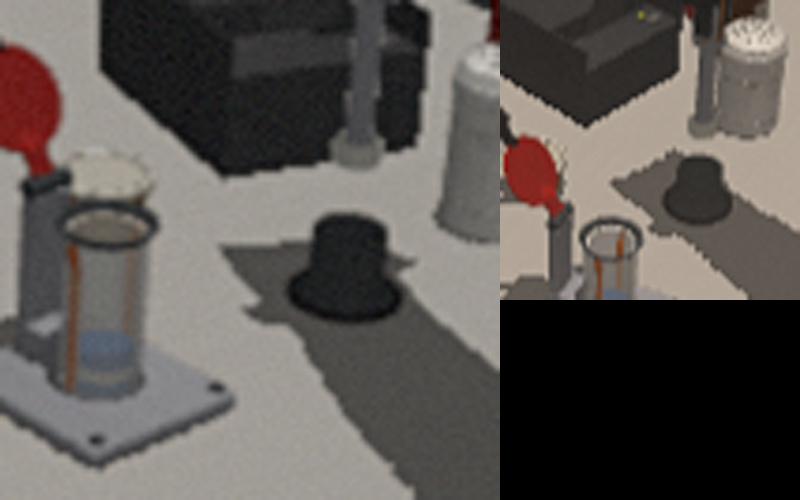

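Tablet rests on the tube bottom (scene crop (105,360)); foot is above the stand cup. Lowering and releasing.

Request:
step_arm(
  targets="-1 0 0 -0.02 0 0 0;-1 0 0 -0.05 0 0 0;-1 0 0 -0.08 0 0 0;-1 0 0 -0.11 0 0 0;-1 0 0 -0.14 0 0 0;-1 0 0 -0.155 0 0 0;-1 0 0 -0.163 0 0 0;-1 0 0 -0.163 0 0 0;-1 0 0 -0.163 0 0 0",
)

```text
clock: 17.38
eef_pos: [0.5321, -0.1861, 0.1218]
tool_rot: [0.999, 0.038, 0.001, 0.0]
ft_force: [0.5, -0.2, -1.5]
grip_width: 0.0226
grasp_force: 59.3
```

```bash
python3 -c "
from h import *
o=bot.get_obs();print(o['eef_pos'],o['ft_force'],o['ft_torque'],o['grip_width'],o['clock'])"
```

```text
[ 0.53211159 -0.18611093  0.12177521] [ 0.48137157 -0.24416469 -1.54639446] [-0.00098243 -0.02583223 -0.03020407] 0.022588968283915337 17.3833
```

Request:
step_arm(
  targets="0 0 0 0 0 0 0;0 0 0 0 0 0 0;0 0 0 0 0 0 0;0 0 0 0.05 0 0 0;0 0 0 0.12 0 0 0;0 0 0 0.2 0 0 0;0 0 0 0.26 0 0 0;0.5 -0.02 0.08 0.26 0 0 0.1;0.5 -0.05 0.16 0.26 0 0 0.2;0.5 -0.08 0.24 0.26 0 0 0.3",
)

```text
clock: 18.22
eef_pos: [0.4923, -0.0674, 0.2518]
tool_rot: [0.988, 0.156, 0.001, 0.0]
ft_force: [0.6, 1.1, -0.0]
grip_width: 0.064
grasp_force: 0.0
```

Request:
step_arm(
  targets="0.5 -0.117 0.722 0 0 0 0.43;0.5 -0.117 0.722 0 0 0 0.43;0.5 -0.117 0.722 0 0 0 0.43;0.5 -0.117 0.722 0 0 0 0.43;0.5 -0.117 0.722 0 0 0 0.43;0.5 -0.117 0.722 0 0 0 0.43;0.5 -0.117 0.722 0 0 0 0.43;0.5 -0.117 0.722 0 0 0 0.43;0.5 -0.117 0.722 0 0 0 0.43;0.5 -0.117 0.722 -0.05 0 0 0.43",
)

```text
clock: 19.05
eef_pos: [0.4351, 0.3006, 0.2302]
tool_rot: [0.947, 0.323, 0.005, -0.003]
ft_force: [1.5, 0.4, 0.8]
grip_width: 0.064
grasp_force: 0.0
```

```bash
cat > blue.py <<'E'
from h import *
import sys
i,a=snap('wrist',sys.argv[1])
o=bot.get_obs();print(o['eef_pos'],o['joint_pos'].round(3),o['clock'],o['grip_width'])
im=cv2.cvtColor(cv2.imread('pics/'+sys.argv[1]),cv2.COLOR_BGR2HSV)
m=cv2.inRange(im,(105,120,60),(125,255,255))
n,l,st,c=cv2.connectedComponentsWithStats(m)
for k in range(1,n):
    if st[k,4]>60: print(st[k],c[k].round(), onz(i,c[k],.024).round(4))
E
python3 blue.py w11.png
```

```text
[0.4320569  0.29579823 0.22229046] [0.6   0.293 0.052 1.332 0.    3.087] 19.1 0.0640806848297023
[272 176  26  27 546] [284. 189.] [0.4322 0.2974 0.024 ]
```

Request:
step_arm(
  targets="0.5 0 0.003 -0.08 0 0 0;0.5 0 0.003 -0.16 0 0 0;0.5 0 0.003 -0.24 0 0 0;0.5 0 0.003 -0.3 0 0 0;0.5 0 0.003 -0.3 0 0 0;0.5 0 0.003 -0.3 0 0 0;0.5 0 0.003 -0.3 0 0 0",
)

```text
clock: 19.68
eef_pos: [0.435, 0.2949, 0.0778]
tool_rot: [0.948, 0.319, 0.001, -0.0]
ft_force: [0.1, 0.2, 0.3]
grip_width: 0.0644
grasp_force: 0.0
```

```bash
python3 blue.py w12.png
```

```text
[0.43560415 0.29542418 0.07850939] [ 0.596  0.405 -0.183  0.978 -0.     3.089] 19.7333 0.06389512595081286
[ 256  201   46   46 1638] [279. 224.] [0.4329 0.2978 0.024 ]
```

Request:
step_arm(
  targets="0.5 -0.005 0.004 -0.06 0 0 0;0.5 -0.005 0.004 -0.11 0 0 0;0.5 -0.005 0.004 -0.131 0 0 0;0.5 -0.005 0.004 -0.131 0 0 0;-1 -0.005 0.004 -0.131 0 0 0;-1 -0.005 0.004 -0.131 0 0 0;-1 -0.005 0.004 -0.131 0 0 0;-1 -0.005 0.004 -0.131 0 0 0;-1 -0.005 0.004 -0.131 0 0 0;-1 -0.005 0.004 -0.131 0 0 0",
)

```text
clock: 20.57
eef_pos: [0.4328, 0.2977, 0.0128]
tool_rot: [0.948, 0.319, 0.002, -0.001]
ft_force: [-0.7, -0.9, 5.2]
grip_width: 0.0315
grasp_force: 59.0
```

Request:
step_arm(
  targets="-1 0 0 0.04 0 0 0;-1 0 0 0.12 0 0 0;-1 0 0 0.2 0 0 0;-1 0 0 0.28 0 0 0;-1 0.03 -0.08 0.3 0 0 -0.1;-1 0.05 -0.16 0.3 0 0 -0.2;-1 0.09 -0.24 0.3 0 0 -0.35;-1 0.12 -0.32 0.3 0 0 -0.45;-1 0.15 -0.4 0.3 0 0 -0.6;-1 0.17 -0.48 0.3 0 0 -0.73",
)

```text
clock: 21.4
eef_pos: [0.5184, 0.0466, 0.162]
tool_rot: [0.999, 0.043, 0.002, -0.004]
ft_force: [1.6, 0.7, 0.1]
grip_width: 0.0314
grasp_force: 59.5
```

Request:
step_arm(
  targets="-1 0.003 -0.08 0 0 0 0;-1 0.003 -0.097 0 0 0 0;-1 0.003 -0.097 0 0 0 0;-1 0.003 -0.097 0 0 0 0;-1 0.003 -0.097 0 0 0 0",
)

```text
clock: 21.82
eef_pos: [0.5184, 0.0007, 0.1608]
tool_rot: [0.999, 0.045, 0.0, -0.004]
ft_force: [-0.4, -0.1, -0.9]
grip_width: 0.031
grasp_force: 59.6
```

```bash
python3 blue.py w13.png; python3 -c "
from h import *
i=bot.camera_info('wrist');o=bot.get_obs();print(o['tool_rot'])
im=cv2.imread('pics/w13.png')
print('mouth px',proj(i,[.518,.0075,.108]))
v=cv2.inRange(cv2.cvtColor(im,cv2.COLOR_BGR2HSV),(105,120,20),(125,255,255));n,l,st,c=cv2.connectedComponentsWithStats(v)
for k in range(1,n):
  if st[k,4]>200: print(st[k],c[k],onz(i,(st[k,0]+st[k,2]/2,c[k][1]),o['eef_pos'][2]+.010))
"
```

```text
[0.51833115 0.0010928  0.16071818] [-2.000e-03  3.180e-01 -7.800e-02  1.175e+00  8.000e-03  3.047e+00] 21.8667 0.031106071011434516
[260 196  34  22 531] [276. 206.] [0.5083 0.0078 0.024 ]
[ 251  231   64   65 3332] [283. 263.] [ 0.447  -0.0045  0.024 ]
[ 9.98940215e-01  4.58698518e-02  9.08011933e-05 -3.79418954e-03]
mouth px [[274.50025822 223.48089772]]
[260 196  34  22 531] [275.95291902 205.89830508] [0.54778676 0.00668436 0.17071818]
[ 251  231   65   65 3377] [282.78797749 263.28131478] [0.51867061 0.0009161  0.17071818]
```

Request:
step_arm(
  targets="-1 0 0.013 -0.01 0 0 0;-1 0 0.013 -0.03 0 0 0;-1 0 0.013 -0.05 0 0 0;-1 0 0.013 -0.07 0 0 0;-1 0 0.013 -0.09 0 0 0;-1 0 0.013 -0.106 0 0 0;-1 0 0.013 -0.106 0 0 0;-1 0 0.013 -0.106 0 0 0",
)

```text
clock: 22.53
eef_pos: [0.5181, 0.0062, 0.1072]
tool_rot: [0.999, 0.045, -0.0, -0.004]
ft_force: [-1.2, 1.8, 4.8]
grip_width: 0.0311
grasp_force: 63.0
```

Request:
step_arm(
  targets="0 0 0 0 0 0 0;0 0 0 0 0 0 0;0 0 0 0 0 0 0;0 0 0 0.03 0 0 0;0 0 0 0.1 0 0 0;0 0 0 0.18 0 0 0;0 0 -0.02 0.24 -0.01 0 0;0 0 -0.02 0.24 -0.01 0 0;0 0 -0.02 0.24 -0.01 0 0",
)

```text
clock: 23.28
eef_pos: [0.5198, -0.0046, 0.2292]
tool_rot: [0.999, 0.044, 0.002, 0.001]
ft_force: [0.6, 0.1, -0.1]
grip_width: 0.0426
grasp_force: 0.0
```

```bash
python3 blue.py w14.png; python3 -c "
from h import *
i=bot.camera_info('wrist');o=bot.get_obs();print(o['tool_rot'])
for P in([.518,.0075,.108],[.5316,-.1865,.158]):
  print(proj(i,P))
im=cv2.imread('pics/w14.png')
m=cv2.inRange(cv2.cvtColor(im,cv2.COLOR_BGR2HSV),(105,120,20),(125,255,255));n,l,st,c=cv2.connectedComponentsWithStats(m)
for k in range(1,n):
  if st[k,4]>100: print(st[k],c[k],onz(i,c[k],.108))
cv2.imwrite('pics/w14b.png',cv2.resize(im[60:375,140:560],(800,600),interpolation=cv2.INTER_CUBIC))"
```

```text
[ 0.51852491 -0.00436097  0.22726263] [-8.000e-03  2.790e-01  4.600e-02  1.337e+00 -1.000e-03  3.045e+00] 23.3333 0.04272155948099396
[253 183  34  34 915] [269. 199.] [0.4996 0.01   0.024 ]
[9.99017317e-01 4.43194939e-02 2.98070416e-05 4.25766456e-04]
[[269.97115172 200.29261712]]
[[513.07535899 220.12899835]]
[253 183  34  34 915] [269.32131148 199.4852459 ] [0.51871102 0.00815567 0.108     ]
```

View pics/w14b.png

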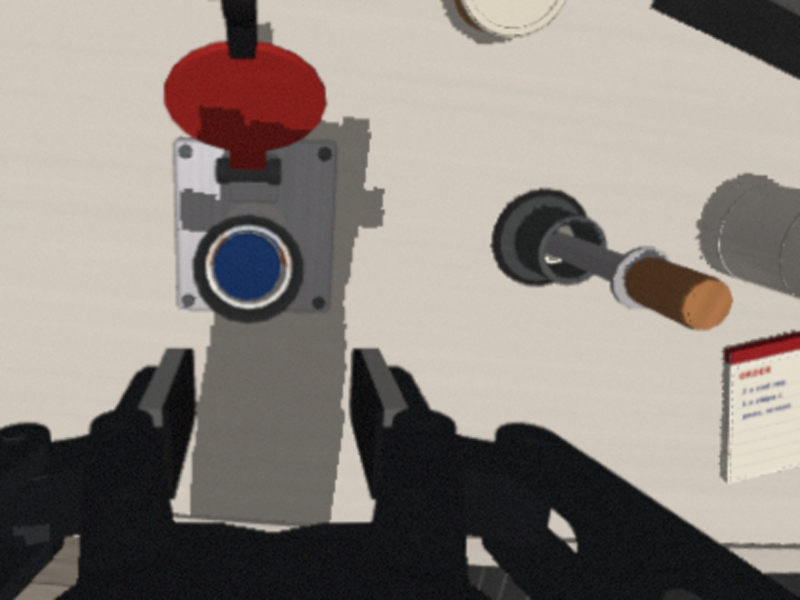

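Second tablet sits level in the mouth (crop (248,266)), tamper upright in the stand with handle end at (706,304). Fetching the tamper again.

Request:
step_arm(
  targets="0 0.026 -0.08 0 0 0 0;0 0.026 -0.16 0 0 0 0;0 0.026 -0.24 0 0 0 0;0 0.026 -0.32 0 0 0 0;0 0.026 -0.365 0 0 0 0;0 0.026 -0.365 0 0 0 0;0 0.026 -0.365 0 0 0 0;0 0.026 -0.365 -0.02 0 0 0;0 0.026 -0.365 -0.04 0 0 0;0 0.026 -0.365 -0.04 0 0 0",
)

```text
clock: 24.17
eef_pos: [0.5297, -0.1846, 0.2038]
tool_rot: [0.999, 0.046, -0.003, -0.001]
ft_force: [0.3, 0.7, -0.5]
grip_width: 0.0431
grasp_force: 0.0
```

Request:
step_arm(
  targets="0 0 0 -0.05 0 0 0;0 0 0 -0.1 0 0 0;0 0 0 -0.15 0 0 0;0 0 0 -0.172 0 0 0;0 0 0 -0.172 0 0 0;-1 0 0 -0.172 0 0 0;-1 0 0 -0.172 0 0 0;-1 0 0 -0.172 0 0 0;-1 0 0 -0.172 0 0 0;-1 0 0 -0.172 0 0 0",
)

```text
clock: 25.0
eef_pos: [0.5318, -0.1867, 0.1222]
tool_rot: [0.999, 0.045, 0.0, 0.001]
ft_force: [0.2, -0.4, -1.9]
grip_width: 0.0225
grasp_force: 58.7
```

Request:
step_arm(
  targets="-1 0 0 0.05 0 0 0;-1 0 0 0.1 0 0 0;-1 0 0 0.15 0 0 0;-1 0 0 0.2 0 0 0;-1 -0.003 0.05 0.248 0 0 0;-1 -0.01 0.12 0.248 0 0 0;-1 -0.018 0.2 0.248 0 0 0;-1 -0.024 0.28 0.248 0 0 0;-1 -0.027 0.35 0.248 0 0 0;-1 -0.027 0.39 0.248 0 0 0",
)

```text
clock: 25.83
eef_pos: [0.5172, 0.0117, 0.2461]
tool_rot: [0.999, 0.046, 0.0, -0.0]
ft_force: [-0.5, 0.2, -0.6]
grip_width: 0.0227
grasp_force: 59.3
```

Request:
step_arm(
  targets="-1 0 0 0 0 0 0;-1 0 0 0 0 0 0;-1 0 0 0 0 0 0;-1 0 0 0 0 0 0;-1 0 0 0 0 0 0",
)

```text
clock: 26.25
eef_pos: [0.5179, 0.0072, 0.2453]
tool_rot: [0.999, 0.044, -0.0, 0.0]
ft_force: [-0.3, 0.6, -1.6]
grip_width: 0.0232
grasp_force: 59.3
```

Request:
step_arm(
  targets="-1 0 0 -0.02 0 0 0;-1 0 0 -0.04 0 0 0;-1 0 0 -0.055 0 0 0;-1 0 0 -0.07 0 0 0;-1 0 0 -0.085 0 0 0;-1 0 0 -0.1 0 0 0;-1 0 0 -0.112 0 0 0;-1 0 0 -0.124 0 0 0;-1 0 0 -0.132 0 0 0;-1 0 0 -0.138 0 0 0",
)

```text
clock: 27.08
eef_pos: [0.518, 0.0083, 0.1761]
tool_rot: [0.999, 0.045, -0.0, 0.0]
ft_force: [-1.1, -1.4, 2.3]
grip_width: 0.0227
grasp_force: 59.6
```

Request:
step_arm(
  targets="-1 0 0 -0.004 0 0 0;-1 0 0 -0.008 0 0 0;-1 0 0 -0.012 0 0 0;-1 0 0 -0.014 0 0 0;-1 0 0 -0.014 0 0 0;-1 0 0 -0.014 0 0 0",
)

```text
clock: 27.58
eef_pos: [0.5195, 0.0085, 0.1737]
tool_rot: [0.999, 0.045, 0.003, 0.0]
ft_force: [-4.0, -0.9, 20.3]
grip_width: 0.0225
grasp_force: 61.8
```

Stack packed: 20 N at the expected height. Returning the tamper.

Request:
step_arm(
  targets="-1 0 0 0.03 0 0 0;-1 0 0 0.08 0 0 0;-1 0 0 0.13 0 0 0;-1 0 0 0.166 0 0 0;-1 0 0 0.166 0 0 0;-1 0.004 -0.05 0.166 0 0 0;-1 0.01 -0.12 0.166 0 0 0;-1 0.017 -0.2 0.166 0 0 0;-1 0.023 -0.28 0.166 0 0 0;-1 0.027 -0.34 0.166 0 0 0",
)

```text
clock: 28.42
eef_pos: [0.5309, -0.164, 0.2506]
tool_rot: [0.999, 0.044, -0.001, 0.0]
ft_force: [1.1, -0.2, -1.0]
grip_width: 0.0229
grasp_force: 59.3
```

Request:
step_arm(
  targets="-1 0 -0.03 0 0 0 0;-1 0 -0.05 0 0 0 0;-1 0 -0.05 0 0 0 0;-1 0 -0.05 -0.06 0 0 0;-1 0 -0.05 -0.1 0 0 0;-1 0 -0.05 -0.1 0 0 0;-1 0 -0.05 -0.1 0 0 0;-1 0 -0.05 -0.1 0 0 0",
)

```text
clock: 29.08
eef_pos: [0.532, -0.1857, 0.2033]
tool_rot: [0.999, 0.045, 0.0, 0.0]
ft_force: [-0.2, -0.6, -1.1]
grip_width: 0.0229
grasp_force: 59.4
```

Lower to TCP 0.1222 (−0.081 m).

Request:
step_arm(
  targets="-1 0 -0.001 -0.02 0 0 0;-1 0 -0.001 -0.05 0 0 0;-1 0 -0.001 -0.08 0 0 0;-1 0 -0.001 -0.11 0 0 0;-1 0 -0.001 -0.14 0 0 0;-1 0 -0.001 -0.155 0 0 0;-1 0 -0.001 -0.162 0 0 0;-1 0 -0.001 -0.162 0 0 0;-1 0 -0.001 -0.162 0 0 0;-1 0 -0.001 -0.162 0 0 0",
)

```text
clock: 29.92
eef_pos: [0.532, -0.1873, 0.1221]
tool_rot: [0.999, 0.045, 0.0, 0.001]
ft_force: [-0.4, -0.4, -1.0]
grip_width: 0.0225
grasp_force: 59.3
```

Request:
step_arm(
  targets="0 0 0 0 0 0 0;0 0 0 0 0 0 0;0 0 0 0 0 0 0;0 0 0 0.05 0 0 0;0 0 0 0.12 0 0 0;0 0 0 0.2 0 0 0;0 0 0 0.28 0 0 0;-0.3 0.04 0.08 0.28 0 0 -0.02;-0.3 0.08 0.16 0.28 0 0 -0.02;-0.3 0.12 0.24 0.28 0 0 -0.02",
)

```text
clock: 30.75
eef_pos: [0.5883, -0.0751, 0.2632]
tool_rot: [0.999, 0.035, 0.002, 0.001]
ft_force: [0.3, 0.5, -0.5]
grip_width: 0.0297
grasp_force: 0.0
```

Request:
step_arm(
  targets="-0.3 0.04 0.08 0 0 0 0;-0.3 0.072 0.164 0 0 0 0;-0.3 0.072 0.164 0 0 0 0;-0.3 0.072 0.164 0 0 0 0;-0.3 0.072 0.164 0 0 0 0;-0.3 0.072 0.164 0 0 0 0;-0.3 0.072 0.164 0 0 0 0",
)

```text
clock: 31.33
eef_pos: [0.6228, 0.0049, 0.2616]
tool_rot: [0.999, 0.036, -0.0, 0.001]
ft_force: [-0.3, -0.7, -0.1]
grip_width: 0.0301
grasp_force: 0.0
```

```bash
python3 - <<'E'
from h import *
i,a=snap('wrist','w20.png')
o=bot.get_obs();print(o['eef_pos'],o['tool_rot'],o['joint_pos'].round(3),o['grip_width'],o['clock'])
s,a=snap('scene','s20.png');d,b=snap('side','d20.png')
hx=np.array([.566,.0103,.112]);e=np.array([.997,.075,0]);z=np.array([0,0,1.])
for ang in(2.1,2.2,2.3):
    P=hx+(-.102*np.cos(ang)+.002*np.sin(ang))*e+(.102*np.sin(ang)+.002*np.cos(ang))*z
    print(ang,P.round(4),proj(s,P).round(1),proj(d,P).round(1))
# red cover centroids and expected
P=hx+(.054*.5885)*e+(.054*.8085)*z
for n,c in(('s20',s),('d20',d)):
    im=cv2.imread(f'pics/{n}.png');h=cv2.cvtColor(im,cv2.COLOR_BGR2HSV)
    p=proj(c,P)[0];u,v=p.astype(int)
    w=slice(v-30,v+30),slice(u-30,u+30)
    m=cv2.inRange(h[w],(0,150,40),(8,255,255))|cv2.inRange(h[w],(172,150,40),(180,255,255))
    M=cv2.moments(m,True);print(n,'exp',p.round(1),'red',M['m10']/M['m00']+u-30,M['m01']/M['m00']+v-30,M['m00'])
    g=cv2.cvtColor(im,cv2.COLOR_BGR2GRAY);q=proj(c,hx+.0616*e+.0813*z)[0];uu,vv=q.round().astype(int)
    print(g[vv-10:vv+11:1,uu-10:uu+11])
E
```

```text
[0.62284637 0.00485571 0.26168656] [ 9.99371638e-01  3.54400720e-02 -2.83877533e-04  5.00712926e-04] [ 8.000e-03  4.890e-01  4.440e-01  1.526e+00 -1.000e-03  3.079e+00] 0.02985124800946368 31.3833
2.1 [0.6191 0.0143 0.199 ] [[291.6 158.9]] [[270.6 175.6]]
2.2 [0.6275 0.0149 0.1933] [[289.3 160. ]] [[268.3 176.4]]
2.3 [0.6352 0.0155 0.1867] [[287.3 161.5]] [[266.2 177.4]]
s20 exp [296.6 177.3] red 297.58610271903325 181.17824773413898 331.0
[[ 80  87  87  86  90  89  90  91  88  84  76  66  62  60  67  69  73  77
   79  83  85]
 [ 81  90  89  87  88  89  91  88  91  87  86  83  76  76  83  87  87  83
   89  87  87]
 [ 81  89  91  90  90  89  90  89  88  91  92  88  86  91  88  89  86  89
   88  84  89]
 [ 76  88  89  88  93  87  88  88  92  89  88  89  90  91  88  87  88  86
   86  86  85]
 [ 84  89  86  90  88  87  88  89  87  88  91  91  88  90  87  85  83  90
   88  83  96]
 [ 85  87  91  86  87  91  90  88  91  88  95  88  88  91  90  89 113 139
  139 136 141]
 [ 83  90  88  88  86  88  91  91  77  61  58  61  88 130 140 140 149 159
  164 158 161]
 [ 80  87  87  90  92  91  91  73
[... 2431 characters left out ...]
7 168 167 167 169 153  99  43  29  33  32  34  77 175 171 170
  169 168 168]
 [166 168 167 168 167 168 169 169 154 135 100  72  29  33  43 142 176 150
  135 153 174]
 [167 166 168 167 167 167 165 166 168 171 157 146  45  32  36  71 124  95
   73 100 121]
 [168 166 168 167 167 167 166 166 166 169 171 172 103  28  32  32  33  46
   44  46  42]
 [166 168 168 168 166 165 166 166 168 167 168 170 155  70  36  36  39  48
   50  48  50]
 [167 166 166 167 166 166 166 166 168 167 165 168 161 137  43  44  47  51
   51  51  51]
 [168 166 165 166 166 167 168 166 166 166 168 166 150 120  44  49  51  52
   52  51  48]
 [166 166 165 167 166 168 168 167 168 168 167 169 158  53  46  50  49  50
   52  50  50]]
```

Tab is where the geometry predicts for 2.2 rad; grasp it.

Request:
step_arm(
  targets="-0.3 0.009 0.02 0 0 0 0.01;-0.3 0.009 0.02 0 0 0 0.01;-0.3 0.009 0.02 -0.05 0 0 0.01;-0.3 0.009 0.02 -0.1 0 0 0.01;-0.3 0.009 0.02 -0.14 0 0 0.01;-0.3 0.009 0.02 -0.16 0 0 0.01;-0.3 0.009 0.02 -0.16 0 0 0.01;-0.3 0.009 0.02 -0.16 0 0 0.01;-0.3 0.009 0.02 -0.16 0 0 0.01",
)

```text
clock: 32.23
eef_pos: [0.6288, 0.0168, 0.1829]
tool_rot: [0.999, 0.041, 0.001, 0.0]
ft_force: [0.2, 0.3, 0.3]
grip_width: 0.03
grasp_force: 0.0
```

Request:
step_arm(
  targets="-1 0 0 0 0 0 0;-1 0 0 0 0 0 0;-1 0 0 0 0 0 0;-1 0 0 0 0 0 0;-1 0 0 0 0 0 0",
)

```text
clock: 32.65
eef_pos: [0.629, 0.0151, 0.1834]
tool_rot: [0.999, 0.04, 0.002, 0.002]
ft_force: [1.1, -5.5, 4.4]
grip_width: 0.0087
grasp_force: 60.7
```

```bash
python3 -c "
from arc import *
arc(2.2,np.arange(2.1,1.25,-.1));arc(1.3,np.arange(1.2,.35,-.1));arc(.4,[.35,.3,.25,.2,.15,.1,.05,0])"
```

```text
2.10: -0.017 -0.001 0.011
2.00: -0.035 -0.003 0.021
1.90: -0.053 -0.004 0.029
1.80: -0.073 -0.005 0.035
1.70: -0.093 -0.007 0.039
1.60: -0.113 -0.008 0.041
1.50: -0.133 -0.010 0.041
1.40: -0.154 -0.012 0.039
1.30: -0.174 -0.013 0.035
1.20: -0.019 -0.001 -0.006
1.10: -0.038 -0.003 -0.014
1.00: -0.056 -0.004 -0.024
0.90: -0.073 -0.005 -0.035
0.80: -0.088 -0.007 -0.049
0.70: -0.102 -0.008 -0.063
0.60: -0.115 -0.009 -0.079
0.50: -0.126 -0.009 -0.096
0.40: -0.135 -0.010 -0.115
0.35: -0.004 -0.000 -0.009
0.30: -0.007 -0.001 -0.019
0.25: -0.010 -0.001 -0.029
0.20: -0.013 -0.001 -0.039
0.15: -0.015 -0.001 -0.049
0.10: -0.016 -0.001 -0.059
0.05: -0.017 -0.001 -0.069
0.00: -0.018 -0.001 -0.079
```

Request:
step_arm(
  targets="-1 -0.017 -0.001 0.011 0 0 0;-1 -0.035 -0.003 0.021 0 0 0;-1 -0.053 -0.004 0.029 0 0 0;-1 -0.073 -0.005 0.035 0 0 0;-1 -0.093 -0.007 0.039 0 0 0;-1 -0.113 -0.008 0.041 0 0 0;-1 -0.133 -0.01 0.041 0 0 0;-1 -0.154 -0.012 0.039 0 0 0;-1 -0.174 -0.013 0.035 0 0 0",
)

```text
clock: 33.4
eef_pos: [0.5435, 0.0091, 0.2004]
tool_rot: [0.999, 0.04, 0.004, 0.001]
ft_force: [6.0, -5.6, -0.5]
grip_width: 0.0083
grasp_force: 58.5
```

Request:
step_arm(
  targets="-1 -0.019 -0.001 -0.006 0 0 0;-1 -0.038 -0.003 -0.014 0 0 0;-1 -0.056 -0.004 -0.024 0 0 0;-1 -0.073 -0.005 -0.035 0 0 0;-1 -0.088 -0.007 -0.049 0 0 0;-1 -0.102 -0.008 -0.063 0 0 0;-1 -0.115 -0.009 -0.079 0 0 0;-1 -0.126 -0.009 -0.096 0 0 0;-1 -0.135 -0.01 -0.115 0 0 0",
)

```text
clock: 34.15
eef_pos: [0.473, 0.0041, 0.1439]
tool_rot: [0.999, 0.04, 0.001, 0.002]
ft_force: [-6.7, -4.0, 10.6]
grip_width: 0.0087
grasp_force: 86.5
```

Request:
step_arm(
  targets="-1 -0.004 0 -0.009 0 0 0;-1 -0.007 -0.001 -0.019 0 0 0;-1 -0.01 -0.001 -0.029 0 0 0;-1 -0.013 -0.001 -0.039 0 0 0;-1 -0.015 -0.001 -0.049 0 0 0;-1 -0.016 -0.001 -0.059 0 0 0;-1 -0.017 -0.001 -0.069 0 0 0;-1 -0.018 -0.001 -0.079 0 0 0;-1 -0.018 -0.001 -0.079 0 0 0;-1 -0.018 -0.001 -0.079 0 0 0",
)

```text
clock: 34.98
eef_pos: [0.4659, 0.0036, 0.1033]
tool_rot: [0.999, 0.04, 0.002, 0.002]
ft_force: [-0.2, -5.3, 2.6]
grip_width: 0.0086
grasp_force: 111.2
```

```bash
cat > chk.py <<'E'
from h import *
import sys
t=sys.argv[1]
for n,f0 in(('side','d0'),('scene','s0')):
    c,_=snap(n,f'{n}{t}.png')
    p=proj(c,[.518,.0075,.116])[0];u,v=p.astype(int)
    for f in(f0,f'{n}{t}'):
        h=cv2.cvtColor(cv2.imread(f'pics/{f}.png'),cv2.COLOR_BGR2HSV)[v-35:v+20,u-35:u+30]
        m=cv2.inRange(h,(0,120,30),(8,255,255))|cv2.inRange(h,(172,120,30),(180,255,255))
        k,l,st,ce=cv2.connectedComponentsWithStats(m);j=1+np.argmax(st[1:,4]);print(f,st[j],ce[j].round(1))
o=bot.get_obs();print(o['eef_pos'],o['ft_force'],o['clock'])
E
python3 chk.py 30
```

```text
d0 [ 23  31  22  13 215] [34.1 36.6]
side30 [ 22  29  20  12 163] [32.7 34.7]
s0 [ 22  30  26  14 240] [34.  37.2]
scene30 [ 22  30  21   9 129] [31.3 34.1]
[0.46590288 0.00358201 0.10331568] [ 0.58066304 -5.58249518  3.39176711] 35.0833
```

Request:
step_arm(
  targets="-1 0 0 -0.004 0 0 0;-1 0 0 -0.008 0 0 0;-1 0 0 -0.012 0 0 0;-1 0 0 -0.012 0 0 0;-1 0 0 -0.012 0 0 0",
)

```text
clock: 35.5
eef_pos: [0.4664, 0.0038, 0.0976]
tool_rot: [0.999, 0.041, 0.002, 0.001]
ft_force: [1.2, -5.7, 3.9]
grip_width: 0.0091
grasp_force: 113.3
```

```bash
python3 chk.py 31; python3 -c "
from h import *
for f in('d0','side30','side31'):
  h=cv2.imread(f'pics/{f}.png')
  print(f);print(h[172:200,299,2]);print(h[172:200,294,2])"
```

```text
d0 [ 23  31  22  13 215] [34.1 36.6]
side31 [ 22  30  20  12 168] [32.6 35.3]
s0 [ 22  30  26  14 240] [34.  37.2]
scene31 [ 22  30  21  10 135] [31. 35.]
[0.4663861  0.0037543  0.09757652] [ 0.45221241 -5.7401773   5.58783369] 35.6
d0
[ 46  46  55 147 182 177 175 175 177 178 176 177 176 176 175 176 177 178
 175 176 175 176 177 176 174 175 176 176]
[ 50  49  51  50  45  55 147 182 177 175 175 174 176 176 177 176 176 177
 176 177 175 178 178 177 176 176 177 178]
side30
[ 47  42  53 148 183 177 175 177 177 177 177 176 177 177 177 178 176 179
 176 176 176 177 177 175 174 176 165 155]
[ 49  49  48  49  45  55 149 183 178 176 176 174 177 178 178 178 177 177
 177 176 176 179 177 177 177 176 177 177]
side31
[ 43  43  53 147 182 177 174 176 178 178 177 178 177 176 177 178 176 178
 176 175 176 177 176 177 174 176 177 168]
[ 49  47  49  48  46  54 148 185 179 176 176 175 177 178 178 177 178 177
 177 177 177 176 178 178 175 175 178 179]
```

Request:
step_arm(
  targets="-1 0 0 -0.003 0 0 0;-1 0 0 -0.006 0 0 0;-1 0 0 -0.009 0 0 0;-1 0 0 -0.009 0 0 0;-1 0 0 -0.009 0 0 0",
)

```text
clock: 36.02
eef_pos: [0.4669, 0.0038, 0.0935]
tool_rot: [0.999, 0.04, 0.003, 0.001]
ft_force: [-0.2, -4.7, 7.4]
grip_width: 0.0088
grasp_force: 113.7
```

```bash
python3 chk.py 32; python3 -c "
from h import *
for f in('d0','side30','side31','side32'):
  h=cv2.imread(f'pics/{f}.png').astype(int); g=h[196:220,:,2]-h[196:220,:,1]
  print(f,g[:,294],g[:,300],g[:,306])"
```

```text
d0 [ 23  31  22  13 215] [34.1 36.6]
side32 [ 22  30  20  13 167] [32.6 35.6]
s0 [ 22  30  26  14 240] [34.  37.2]
scene32 [ 22  30  21  11 137] [30.7 35.8]
[0.46687718 0.00381023 0.09348929] [ 0.44904884 -4.87856263  6.80144945] 36.1167
d0 [ 13  13  13  11   7  37  92 118 117 115 117 118 117 117 119 119  78  10
   2   6   6   3   6   5] [ 12  13  12  10  45 109 117 116 115 114 113 115 117 115 115 119 118  79
  14   5   8   8   6   7] [ 13  12  12  12  12   9  43 103 120 117 116 118 117  79  94 111  32   6
  10   9   9   9   9  11]
side30 [ 13  12  11   9  58 140 132 120 115 118 121  84  44  48  47  17   2   3
   5   6   4   3   2   1] [11 10 39 91 84 44 45 46 47 48 49 46 48 48 46 18  8  6  3  8  3 -1  0  0] [13 13 12 19 18  1  2  3  3  1  1 13 22  9  2  4  8 12  9  8  9 10 10 12]
side31 [ 13  12  11   9  39  94 118 137 143 125 122  83  46  48  51  31   9   3
   6   5   6   4   2   1] [ 13  12   9  54 129  82  43  47  47  48  49  47  49  47  48  46  17   5
   3   8   4   0  -2  -1] [13 12 12 13 24 30  8  3  4  5  3  2  7 10  5  4  8  9 11  9 11 10 10 11]
side32 [ 12  12  13   9  33  93 120 115 125 127 122 125  87  44  49  43  16   3
   6   5   5   3   3  -1] [12 12 10 38 94 83 43 46 47 48 48 49 47 48 49 53 29 11  2  8  3  0  0  0] [13 12 12 12 17 29 30  5  1  3  2  2  2  1  6  5  8 10 10  9 10  9 11 12]
```

Request:
step_arm(
  targets="-1 0 0 -0.003 0 0 0;-1 0 0 -0.006 0 0 0;-1 0 0 -0.009 0 0 0;-1 0 0 -0.009 0 0 0;-1 0 0 -0.009 0 0 0",
)

```text
clock: 36.53
eef_pos: [0.4679, 0.0037, 0.089]
tool_rot: [0.999, 0.04, 0.004, 0.001]
ft_force: [2.0, -4.9, 3.4]
grip_width: 0.0088
grasp_force: 112.7
```

```bash
python3 chk.py 33; python3 -c "
from h import *
for f in('d0','side32','side33'):
  h=cv2.imread(f'pics/{f}.png').astype(int); g=h[196:220,:,2]-h[196:220,:,1]
  print(f,g[10:20,294],g[10:20,300])"
```

```text
d0 [ 23  31  22  13 215] [34.1 36.6]
side33 [ 23  31  19  12 167] [32.6 36.2]
s0 [ 22  30  26  14 240] [34.  37.2]
scene33 [ 22  30  21  12 139] [30.3 36.4]
[0.46789931 0.00372899 0.08900188] [ 3.16155455 -4.88846517  4.23961512] 36.6333
d0 [117 118 117 117 119 119  78  10   2   6] [113 115 117 115 115 119 118  79  14   5]
side32 [122 125  87  44  49  43  16   3   6   5] [48 49 47 48 49 53 29 11  2  8]
side33 [119 124  88  46  49  51  32   4   5   5] [47 48 47 47 48 51 53 23  1  8]
```

Request:
step_arm(
  targets="-1 0 0 -0.003 0 0 0;-1 0 0 -0.006 0 0 0;-1 0 0 -0.006 0 0 0;-1 0 0 -0.006 0 0 0",
)

```text
clock: 36.97
eef_pos: [0.4674, 0.0038, 0.0861]
tool_rot: [0.999, 0.04, 0.003, 0.001]
ft_force: [1.4, -4.5, 6.0]
grip_width: 0.0087
grasp_force: 113.2
```

```bash
python3 chk.py 34; python3 -c "
from h import *
for f in('d0','side33','side34'):
  h=cv2.imread(f'pics/{f}.png').astype(int); g=h[196:220,:,2]-h[196:220,:,1]
  print(f,g[10:20,294],g[10:20,300])"
```

```text
d0 [ 23  31  22  13 215] [34.1 36.6]
side34 [ 23  31  20  13 175] [32.8 36.4]
s0 [ 22  30  26  14 240] [34.  37.2]
scene34 [ 22  30  20  13 144] [30.  36.9]
[0.46743375 0.00376052 0.0861348 ] [ 1.31174553 -4.89470723  6.79302138] 37.0667
d0 [117 118 117 117 119 119  78  10   2   6] [113 115 117 115 115 119 118  79  14   5]
side33 [119 124  88  46  49  51  32   4   5   5] [47 48 47 47 48 51 53 23  1  8]
side34 [120 123 129  90  47  50  31   5   4   5] [48 47 50 48 49 50 51 35  8  6]
```

Request:
step_arm(
  targets="-1 0 0 -0.003 0 0 0;-1 0 0 -0.006 0 0 0;-1 0 0 -0.006 0 0 0;-1 0 0 -0.006 0 0 0",
)

```text
clock: 37.4
eef_pos: [0.4676, 0.0037, 0.0838]
tool_rot: [0.999, 0.04, 0.004, 0.001]
ft_force: [-0.7, -5.9, 12.5]
grip_width: 0.0084
grasp_force: 114.1
```

```bash
python3 chk.py 35; python3 -c "
from h import *
for f in('d0','side34','side35'):
  h=cv2.imread(f'pics/{f}.png').astype(int); g=h[196:220,:,2]-h[196:220,:,1]
  print(f,g[10:20,294],g[10:20,300])
for f in('s0','scene34','scene35'):
  h=cv2.imread(f'pics/{f}.png').astype(int); g=h[190:220,:,2]-h[190:220,:,1]
  print(f,g[:,314],g[:,320])"
```

```text
d0 [ 23  31  22  13 215] [34.1 36.6]
side35 [ 23  31  20  13 174] [32.7 36.4]
s0 [ 22  30  26  14 240] [34.  37.2]
scene35 [ 22  30  20  14 149] [30.  37.4]
[0.46757117 0.00374558 0.08384858] [-1.12851529 -4.80002543 11.61989685] 37.5
d0 [117 118 117 117 119 119  78  10   2   6] [113 115 117 115 115 119 118  79  14   5]
side34 [120 123 129  90  47  50  31   5   4   5] [48 47 50 48 49 50 51 35  8  6]
side35 [121 124 125  88  46  52  45   9   4   5] [47 50 48 49 48 47 49 45 15  6]
s0 [  4   2   0   5   6   5   4   4  16  50 109 108 100 100  98 101  99  96
  97  87  43   5   0  -1   1   2   3   3   0   2] [  4   5   5   4   7   5   4   3   7  42  92 100  94  95  99  97  95  99
  98  94  56   8  -1   1   3   3   0   5   3   3]
scene34 [  3   0  -2  -1  -1   1  -1  -4  14  61  99 107  93  65  51  43  53  48
  46  44  20   0   0   2   0   1   4   1   0   2] [-1 -1 -2 -1 -4 -4 -2 -7  1 -3 -1 -4  5 -5  4 -4 -4 24 46 47 19 -1 -3  0
  3  0  1  0  2  4]
scene35 [  3   2  -1  -1  -2   1   3   3   2  25  76  96 103  78  56  54  49  42
  48  54  34   0  -1   1   1   2   3   2   0   2] [-3 -2  2 -3  3 -1  3 -2 -4 -1  2  3 -2  0  5 -1 -4  2 34 63 41  7 -2  0
  4  0  1  0  2  2]
```

Contact force rises and the cover edge matches the closed picture: it's shut. Release and back off.

Request:
step_arm(
  targets="-0.3 0 0 0 0 0 0;-0.3 0 0 0 0 0 0;-0.3 0 0 0 0 0 0;-0.3 0 0 0.05 0 0 0;-0.3 0 0 0.12 0 0 0;-0.3 0 0 0.2 0 0 0;-0.3 -0.08 0 0.26 0 0 0;-0.3 -0.16 0 0.3 0 0 0;-0.3 -0.22 0 0.3 0 0 0;-0.3 -0.22 0 0.3 0 0 0",
)

```text
clock: 38.33
eef_pos: [0.3477, 0.0051, 0.2316]
tool_rot: [0.999, 0.041, -0.002, -0.0]
ft_force: [-0.4, -0.4, -0.3]
grip_width: 0.0299
grasp_force: 0.0
```

Request:
step_arm(
  targets="0 0 0 0 0 0 0;0 0 0 0 0 0 0;0 0 0 0 0 0 0;0 0 0 0 0 0 0",
)

```text
clock: 38.67
eef_pos: [0.3549, 0.0048, 0.2302]
tool_rot: [0.999, 0.041, -0.001, 0.0]
ft_force: [0.4, -0.9, 0.1]
grip_width: 0.0426
grasp_force: 0.0
```

```bash
python3 chk.py 36; python3 - <<'E'
from h import *
# compare bystanders/tamper with the first pictures; list all blue blobs
for a,b,n in(('d0','side36','side'),('s0','scene36','scene')):
    c=bot.camera_info(n)
    A=cv2.imread(f'pics/{a}.png');B=cv2.imread(f'pics/{b}.png')
    for nm,P in(('cover',[.518,.0075,.114]),('tab',[.464,.003,.114]),('handle',[.5316,-.1865,.14]),('stand',[.5316,-.1865,.03]),('tube',[.518,.0075,.036])):
        u,v=proj(c,P)[0].round().astype(int); d=np.abs(A[v-6:v+7,u-6:u+7].astype(int)-B[v-6:v+7,u-6:u+7]).mean(); print(n,nm,(u,v),round(d,1),B[v,u])
    h=cv2.cvtColor(B,cv2.COLOR_BGR2HSV);m=cv2.inRange(h,(105,110,40),(125,255,255));k,l,st,ce=cv2.connectedComponentsWithStats(m)
    print([(st[j].tolist()) for j in range(1,k) if st[j,4]>15])
    g=np.abs(A.astype(int)-B).max(2)>60; g=cv2.morphologyEx(g.astype(np.uint8),cv2.MORPH_OPEN,np.ones((3,3)))
    k,l,st,ce=cv2.connectedComponentsWithStats(g);print('diff',[st[j].tolist() for j in range(1,k) if st[j,4]>20])
E
```

```text
d0 [ 23  31  22  13 215] [34.1 36.6]
side36 [ 23  31  22  13 213] [34.2 36.7]
s0 [ 22  30  26  14 240] [34.  37.2]
scene36 [ 22  30  26  14 241] [33.9 37.2]
[0.35475845 0.00472574 0.23017925] [ 0.96143783  1.05630184 -0.56066789] 38.7667
side cover (np.int64(299), np.int64(206)) 2.9 [ 35  43 162]
side tab (np.int64(315), np.int64(212)) 3.9 [41 43 49]
side handle (np.int64(325), np.int64(168)) 4.5 [40 60 88]
side stand (np.int64(323), np.int64(193)) 2.1 [61 65 67]
side tube (np.int64(299), np.int64(224)) 8.8 [102 101 102]
[]
diff [[492, 0, 19, 9, 151], [512, 0, 17, 7, 108], [531, 0, 29, 5, 115], [364, 10, 128, 31, 1936], [493, 65, 21, 28, 416], [476, 66, 20, 24, 365], [470, 89, 20, 28, 364], [487, 93, 19, 28, 392], [464, 116, 19, 25, 356], [481, 120, 18, 26, 345], [460, 141, 17, 24, 287], [343, 142, 30, 58, 994], [469, 145, 24, 46, 545], [454, 163, 18, 22, 283], [450, 184, 16, 21, 251], [465, 189, 16, 19, 226], [446, 203, 15, 20, 234], [462, 209, 5, 8, 28], [416, 221, 41, 48, 920], [519, 221, 10, 16, 90], [456, 227, 7, 13, 51], [318, 233, 50, 32, 950], [513, 235, 11, 15, 78], [475, 24
[... 440 characters left out ...]
int64(212)) 3.2 [30 31 28]
scene tube (np.int64(316), np.int64(231)) 10.4 [100 103 102]
[]
diff [[368, 0, 18, 5, 60], [357, 0, 50, 84, 2614], [480, 1, 23, 37, 591], [471, 39, 22, 35, 518], [466, 74, 19, 26, 361], [546, 89, 14, 70, 612], [458, 126, 13, 12, 125], [451, 138, 17, 30, 356], [378, 155, 9, 7, 43], [447, 168, 14, 18, 186], [483, 208, 9, 20, 124], [491, 231, 7, 12, 59], [432, 242, 11, 18, 152], [459, 244, 15, 8, 80], [242, 246, 13, 10, 117], [330, 252, 63, 37, 1235], [244, 257, 10, 3, 30], [460, 282, 14, 16, 106], [229, 285, 15, 13, 165], [231, 299, 12, 4, 42], [455, 304, 14, 11, 106], [412, 327, 35, 25, 493], [521, 352, 22, 31, 288], [436, 354, 67, 39, 816], [420, 358, 65, 48, 976]]
```

Cover, tab, tamper and stand match the starting pictures. One quick sweep to make sure no third blue tablet hides behind the boxes or on the far right.

Request:
step_arm(
  targets="0 -0.1 0.6 0.3 0 0 0.95;0 -0.1 0.6 0.3 0 0 0.95;0 -0.1 0.6 0.3 0 0 0.95;0 -0.1 0.6 0.3 0 0 0.95;0 -0.1 0.6 0.3 0 0 0.95;0 -0.1 0.6 0.3 0 0 0.95;0 -0.1 0.6 0.3 0 0 0.95;0 -0.1 0.6 0.3 0 0 0.95;0 -0.1 0.6 0.3 0 0 0.95;0 -0.1 0.6 0.3 0 0 0.95",
)

```text
clock: 39.6
eef_pos: [0.3045, 0.3073, 0.3807]
tool_rot: [0.915, 0.404, -0.0, 0.0]
ft_force: [-0.2, -0.4, -0.5]
grip_width: 0.0429
grasp_force: 0.0
```

```bash
python3 blue.py w40.png; python3 - <<'E'
from h import *
i=bot.camera_info('wrist');print([onz(i,p,0).round(2)[:2].tolist() for p in((5,5),(555,5),(5,250),(555,250))])
for f in('w1','w2','w4','w9','w11','d0','s0','w40'):
    h=cv2.cvtColor(cv2.imread(f'pics/{f}.png'),cv2.COLOR_BGR2HSV);m=cv2.inRange(h,(105,130,50),(125,255,255));k,l,st,ce=cv2.connectedComponentsWithStats(m)
    print(f,[(st[j].tolist()) for j in range(1,k) if st[j,4]>25])
E
```

```text
[0.3043718  0.30551284 0.3799993 ] [ 7.880e-01  9.000e-02  2.050e-01  1.688e+00 -1.000e-03  3.100e+00] 39.65 0.04278634612089178
[[0.14, 0.83], [0.83, 0.2], [-0.23, 0.57], [0.6, -0.2]]
w1 [[91, 0, 26, 26, 543], [15, 93, 24, 23, 436], [42, 97, 5, 17, 30]]
w2 [[110, 76, 32, 30, 747], [55, 183, 11, 20, 46], [29, 185, 29, 26, 567]]
w4 [[334, 119, 23, 24, 420], [217, 146, 23, 23, 402]]
w9 [[266, 181, 32, 23, 228], [78, 215, 10, 15, 29], [56, 217, 25, 23, 437]]
w11 [[272, 176, 26, 27, 543]]
d0 [[253, 253, 10, 9, 65], [267, 297, 11, 10, 91]]
s0 [[243, 246, 12, 9, 89], [229, 286, 15, 11, 129]]
w40 []
```

Only two blue tablets existed, and both are in. Handing in.

```bash
python3 -c "
from workcell import bot
print(bot.job_done())"
```

```text
the job is handed in; nothing more can be done
None
```

The job is handed in: both blue tablets found are packed on the doser floor, the tamper is back upright in its stand, and the cover was lowered slowly to fully closed; the hand-in returned no verdict.

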